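# Sort inspected lens barrels and sensor housings off the inspection tray

### The arm

A 7-joint arm with a two-finger parallel gripper is mounted at the origin on the work surface. World frame = base frame: x ahead of the robot, y to its left, z up, the work surface at z = 0. Lengths are in m, angles in rad, forces in N, time in s.
With the tool pointing down it reaches from about 0.4 to 0.85 m from the base axis. Payload 10.4 kg.
Tool frame: the origin (TCP) lies midway between the tips of the shut fingers; the grasp point (between the pads) lies 19 mm behind it; z points along the fingers, y is the direction in which the jaws open and shut (so a half turn about z gives the same grasp; the last joint's range is limited). The gripper opens to 87 mm and grips with 3 to 60 N. Pads are 19 mm wide; open, the fingers measure 117 mm over their backs; the gripper's body (75 mm by 190 mm) begins 51 mm behind the grasp point.
Start: joints at [-0.023, 0.332, -0.065, 1.46, 0.022, 1.35, -0.088], TCP at [0.625, 0, 0.223] pointing down, gripper open.
Joint ranges: [-2.6, 2.6], [-0.5, 2.12], [-1.47, 1.34], [0.16, 2.42], [-1.27, 4.41], [0.06, 2.06], [-2.6, 2.6]. Speed limits (rad/s): [2.22, 2.22, 2.79, 2.79, 3.14, 3.14, 3.14].

### API

Orientations are given as a unit quaternion [x, y, z, w].
In Python, from bench import r gives the robot as it stands.
- The arm moves only by the tool step_arm, never from a script. Its argument "increments" is a list of rows, each a list of 2 entries, a list of its own where there are three numbers: the shift along the tool's x, y, z in m, then the turn, a rotation vector about the tool's x, y, z in rad. A call has 1 to 5 rows; each row is the pose to reach, as a shift and turn from the pose measured when the call began, along the tool's axes at that moment; what a row does not reach only later rows make up. A row lasts 1/10 s, in which the tool goes at most 50 mm and 8.59 degrees, less where a joint would pass 70% of its speed; a pose out of reach is approached as far as the arm can. A call with a gripper value outside its range is refused whole. "hand" is the closure, from -1 (fully open) to 1 (shut), so that 0 is half open, set as the call begins (left out, the last holds). The fingers move at their own pace and stop on an object; "grip_force" is the grip in N (left out, the last holds). Time passes only in rows, so rows that repeat a pose let the fingers close. It gives the time, the measured TCP pose, the force and the opening at its end, in the units of the state.
- r.read_state(): the state, without advancing time (a new reading comes with each control period).
- r.camera(name): name is "scene" or "side" or "wrist"; returns a dict with "pixels" (400x640x3 uint8, blue, green, red), "camera_matrix" (3x3 intrinsics, pixels), "extrinsics" (4x4, takes a point from camera to world coordinates). Camera axes: x right, y up, looking along -z (the intrinsics and any distortion apply to the point x, -y, -z); pixel columns grow to the right and rows downward; lengths in m; the calibration is good to about 2 mm. A picture is of the moment at which its call begins. There is no depth.
- r.close_job(): hands the job in, once; it reports no verdict.
The state is a dict: "time": time; "joint_positions": joint angles; "joint_vel": joint speeds; "joint_torque": joint torques, N m; "ee_pos": TCP position; "eef_rot": TCP orientation; "ft_force": force on the tool from outside, world axes, zero at the start; "torque": the same for the moment, N m; "width": finger opening in m.
Only numpy, scipy, OpenCV 4.12 (cv2) and the standard library are available. Lean on these libraries where they do the work, as an engineer would, in place of code of your own. Each camera call takes 0.05 s, during which the arm holds its last target.

### The job

Clear the inspection tray by type: stand each of the two round lens barrels upright on the floor of a free cell of the flap-covered crate, one per cell, and lay the two rectangular housings in the open metal bin, side by side or end to end on its floor, not on top of each other or propped on the rim. Two of the crate's four cells are already taken by filler blocks hidden under their flaps: feel for the free ones by pressing the flaps. Lower the parts in rather than dropping them, and leave the bystanders where they are.

Things in the scene. Friction and masses are not known exactly. Their poses are not given: they have to be found in the camera images.
- barrel_a_mid (a point): upright lens barrel, a black cylinder 120 mm tall with thin aluminium bands, standing on the tray (whose floor is 3 mm above the table); 44 mm across up to 74 mm, 40 mm across from 76 mm up to its top (grip it there); 0.2 to 0.45 kg. This point is its centre, 60 mm above its underside; z is up along the barrel
- barrel_b_mid (a point): upright lens barrel, a black cylinder 120 mm tall with thin aluminium bands, standing on the tray (whose floor is 3 mm above the table); 44 mm across up to 74 mm, 40 mm across from 76 mm up to its top (grip it there); 0.2 to 0.45 kg. This point is its centre, 60 mm above its underside; z is up along the barrel
- housing_a_mid (a point): rectangular sensor housing, a black block with an aluminium band, lying on the tray (floor 3 mm above the table): 100 mm long (its x axis), 40 mm wide (y), 50 mm tall (z); 0.17 to 0.35 kg. This point is its centre, 25 mm above its underside
- housing_b_mid (a point): rectangular sensor housing, a black block with an aluminium band, lying on the tray (floor 3 mm above the table): 100 mm long (its x axis), 40 mm wide (y), 50 mm tall (z); 0.17 to 0.35 kg. This point is its centre, 25 mm above its underside
- crate: grey plastic crate, fixed to the table, 162 x 162 mm, 76 mm high, with 2 x 2 cells, each under an aluminium flap. Origin at the centre of its underside, x and y along its walls. Cells are 72 x 72 mm inside, 70 mm deep (cell floor 6 mm above the table), walls and dividers 6 mm thick. A barrel standing on a cell's floor rises 50 mm above the rim
- crate_top (a point): centre of the crate's rim, where the flaps meet. Flaps lie level with the rim, 64 x 68 mm, hinged near each cell's -x wall (crate's axes); a light spring (under 5 N at mid-cell) shuts them; they swing down when pushed. In the two cells with a filler block (its top 9 mm below the rim, a different two each time) a flap gives a few mm, then stops hard; in a free cell it swings right down. They look alike
- crate_cell0 (a point): middle of the mouth of the crate's cell at x = -39, y = -39 mm of the crate, at rim height (76 mm above the table)
- crate_cell1 (a point): middle of the mouth of the crate's cell at x = -39, y = 39 mm of the crate, at rim height (76 mm above the table)
- crate_cell2 (a point): middle of the mouth of the crate's cell at x = 39, y = -39 mm of the crate, at rim height (76 mm above the table)
- crate_cell3 (a point): middle of the mouth of the crate's cell at x = 39, y = 39 mm of the crate, at rim height (76 mm above the table)
- bin: open low metal bin, fixed to the table, 262 mm long (its x axis) x 142 mm wide (y), 36 mm high, walls and floor 6 mm thick (250 x 130 mm inside, floor 6 mm above the table). Origin at the centre of its underside
- tweezers: steel tweezers, 125 mm long, 8 mm high, lying on the tray between the parts; origin at the centre of the underside; bystander
- lens_cap: small black disc, 28 mm across, 12 mm high, lying on the tray between the parts; origin at the centre of the underside; bystander
- screwdriver: screwdriver lying on the table beyond the tray; origin on its underside; bystander
- dispenser: white bottle, 60 mm across, 150 mm high, beyond the tray; origin at the centre of its underside; bystander
- dish: shallow glass dish, 90 mm across, 18 mm high, beyond the tray; origin at the centre of its underside; bystander
- jar: white jar with grey cap, 56 mm across, 60 mm high, beyond the tray; origin at the centre of its underside; bystander

How it is judged:
At the end, for the whole second after the job is handed in: both barrels stand in crate cells (tilt under 0.25 rad, centre under 74 mm above the crate's underside: nominal 66), both housings lie in the bin (centre within the walls, under 37 mm above the bin's underside: nominal 31), all at rest (x of barrel_a_mid in the frame of crate between -0.081 and 0.081 m and y of barrel_a_mid in the frame of crate between -0.081 and 0.081 m and z of each of barrel_a_mid, barrel_b_mid in the frame of crate below 0.074 m and angle between each of barrel_a_mid, barrel_b_mid's own z axis and vertical below 0.25 rad and linear speed of each of barrel_a, barrel_b, housing_a, housing_b below 0.02 m/s and x of barrel_b_mid in the frame of crate between -0.081 and 0.081 m and y of barrel_b_mid in the frame of crate between -0.081 and 0.081 m and x of housing_a_mid in the frame of bin between -0.125 and 0.125 m and y of housing_a_mid in the frame of bin between -0.065 and 0.065 m and z of each of housing_a_mid, housing_b_mid in the frame of bin below 0.037 m and x of housing_b_mid in the frame of bin between -0.125 and 0.125 m and y of housing_b_mid in the frame of bin between -0.065 and 0.065 m); the robot touches nothing.
It fails at once if a lens barrel is dropped into the crate (faster than 0.45 m/s inside a cell) ((x of barrel_a_mid in the frame of crate between -0.081 and 0.081 m and y of barrel_a_mid in the frame of crate between -0.081 and 0.081 m and z of barrel_a_mid in the frame of crate below 0.12 m and linear speed of barrel_a above 0.45 m/s) or (x of barrel_b_mid in the frame of crate between -0.081 and 0.081 m and y of barrel_b_mid in the frame of crate between -0.081 and 0.081 m and z of barrel_b_mid in the frame of crate below 0.12 m and linear speed of barrel_b above 0.45 m/s)).
It fails at once if a housing is dropped into the bin (faster than 0.6 m/s between its walls) ((x of housing_a_mid in the frame of bin between -0.125 and 0.125 m and y of housing_a_mid in the frame of bin between -0.065 and 0.065 m and z of housing_a_mid in the frame of bin below 0.055 m and linear speed of housing_a above 0.6 m/s) or (x of housing_b_mid in the frame of bin between -0.125 and 0.125 m and y of housing_b_mid in the frame of bin between -0.065 and 0.065 m and z of housing_b_mid in the frame of bin below 0.055 m and linear speed of housing_b above 0.6 m/s)).
It fails at once if a bystander is pushed more than 40 mm from its place (distance of any of tweezers, lens_cap, screwdriver, dispenser, dish, jar from where it was at the start of the episode above 0.04 m).
It also fails if it takes over 72 s, if anything falls off the work surface, if the arm or the gripper's body presses on something with over 40 N, if the wrist force passes 120 N, or if a joint passes its speed limit or range.

## Working session

There is one attempt and no reset: what is moved stays moved. The work goes in short steps, Python scripts to look and compute and a tool call to move; the robot and the scene stay as the last step left them, time stands still between calls to the robot, and variables do not carry over. Pictures are saved under pics/ and viewed, and the job is handed in when it is done.

Besides the shell and the picture viewer there is one more tool, called by a JSON object that holds its "fn" and its "kwargs". step_arm: Moves the arm, as the interface text tells. Its arguments: {"type":"object","properties":{"increments":{"type":"array"},"hand":{"type":"number"},"grip_force":{"type":"number"}},"required":["increments"]}

```bash
mkdir -p pics; ls; python3 - <<'E'
from bench import r
import cv2,pickle
print(r.read_state())
for n in("scene","side","wrist"):
    c=r.camera(n); cv2.imwrite(f"pics/{n}0.png",c["pixels"]); pickle.dump(c,open(f"pics/{n}0.pkl","wb"))
    print(n,c["camera_matrix"].tolist(),c["extrinsics"].round(4).tolist(),[k for k in c])
E
```

```text
pics
{'time': 0.0, 'joint_positions': array([-0.02258965,  0.33290386, -0.06471511,  1.46094657,  0.02160369,
        1.34986391, -0.08852508]), 'joint_vel': array([ 2.20524622e-04,  5.69800854e-04, -1.37022946e-05, -5.38157906e-04,
        5.42956123e-04,  9.20191750e-04, -1.35581822e-04]), 'joint_torque': array([-1.20520472e-04, -6.23245955e+01,  2.44190963e-02, -3.89891267e+01,
       -6.13984605e-02,  3.97891912e-02,  1.87085252e-04]), 'ee_pos': array([ 6.24620409e-01, -3.75985251e-06,  2.21731476e-01]), 'eef_rot': array([ 7.07106331e-01,  7.07106872e-01, -5.25905345e-04, -4.81403369e-04]), 'ft_force': array([ 0.43769979, -0.47795312, -0.11891527]), 'torque': array([0.02238753, 0.02433307, 0.00383619]), 'width': 0.08690000570223919}
scene [[456.39489533456606, 0.0, 318.2350514036167], [0.0, 456.39489533456606, 195.93052077955787], [0.0, 0.0, 1.0]] [[-0.8754, -0.3722, 0.3085, 0.975], [0.4833, -0.6833, 0.5473, 0.6027], [0.0071, 0.6282, 0.778, 0.9331], [0.0, 0.0, 0.0, 1.0]] ['pixels', 'camera_matrix', 'extrinsics']
side [[458.29776656652024, 0.0, 323.28284415111517], [0.0, 458.29776656652024, 192.42582787246616], [0.0, 0.0, 1.0]] [[0.9971, 0.0456, -0.0605, 0.5579], [-0.0755, 0.5262, -0.847, -1.0834], [-0.0068, 0.8491, 0.5282, 0.7471], [0.0, 0.0, 0.0, 1.0]] ['pixels', 'camera_matrix', 'extrinsics']
wrist [[319.35049918371794, 0.0, 318.39966957241234], [0.0, 319.35049918371794, 198.29311641491057], [0.0, 0.0, 1.0]] [[1.0, -0.0019, 0.0019, 0.6238], [0.0013, 0.9574, 0.2888, 0.0794], [-0.0024, -0.2888, 0.9574, 0.3842], [0.0, 0.0, 0.0, 1.0]] ['pixels', 'camera_matrix', 'extrinsics']
```

View pics/scene0.png

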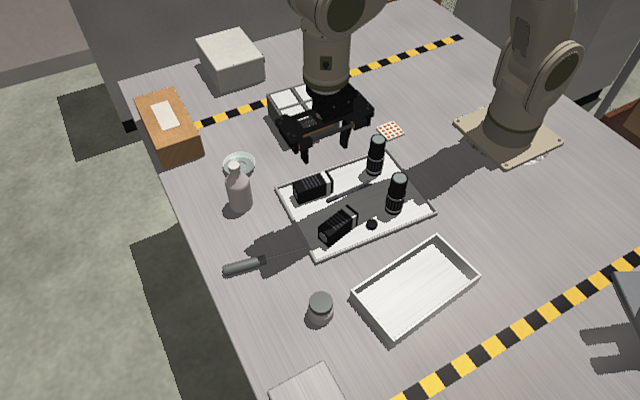

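View pics/side0.png

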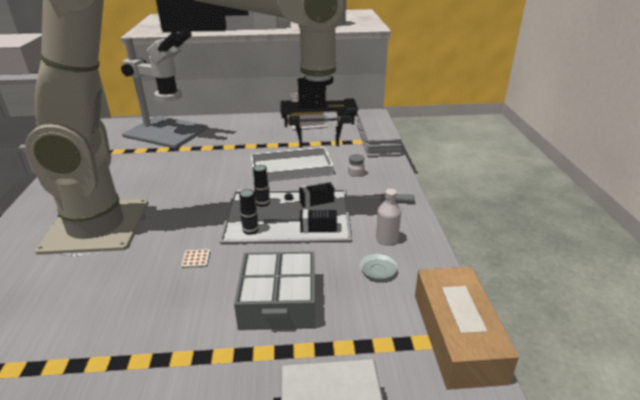

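View pics/wrist0.png

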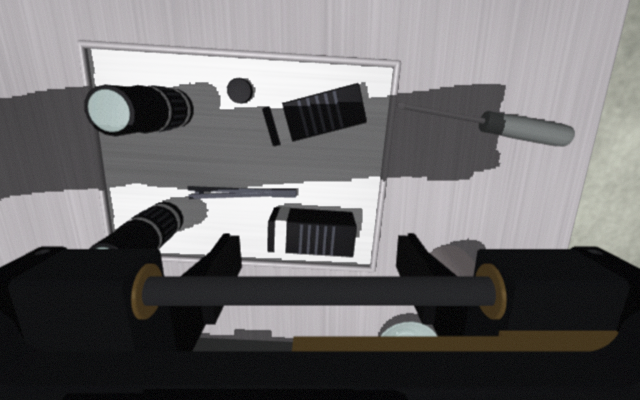

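```bash
cat > h.py <<'E'
import numpy as np,cv2,pickle
def ray(c,u,v):
    K=c["camera_matrix"];E=c["extrinsics"]
    d=np.array([(u-K[0,2])/K[0,0],-(v-K[1,2])/K[1,1],-1.]); return E[:3,3],E[:3,:3]@d
def px(c,u,v,z):
    o,d=ray(c,u,v); return (o+d*(z-o[2])/d[2])[:2]
def proj(c,p):
    E=c["extrinsics"];q=E[:3,:3].T@(np.array(p)-E[:3,3]);K=c["camera_matrix"]
    return np.array([K[0,2]-K[0,0]*q[0]/q[2],K[1,2]+K[1,1]*q[1]/q[2]])
def load(n): return pickle.load(open(f"pics/{n}.pkl","rb"))
def crop(c,name,x0,y0,x1,y1,k):
    im=cv2.resize(c["pixels"][y0:y1,x0:x1],None,fx=k,fy=k,interpolation=cv2.INTER_CUBIC)
    for x in range(-(-x0//20)*20,x1,20): cv2.putText(im,str(x),((x-x0)*k,10),0,.35,(0,0,255)); cv2.line(im,((x-x0)*k,12),((x-x0)*k,18),(0,0,255))
    for y in range(-(-y0//20)*20,y1,20): cv2.putText(im,str(y),(0,(y-y0)*k+4),0,.35,(0,0,255)); cv2.line(im,(24,(y-y0)*k),(30,(y-y0)*k),(0,0,255))
    cv2.imwrite("pics/"+name,im)
E
python3 - <<'E'
from h import *
crop(load("wrist0"),"w0c.png",70,30,410,280,2)
crop(load("side0"),"s0c.png",220,235,340,340,6)
crop(load("scene0"),"c0c.png",340,225,490,355,5)
E
```

```text
(no output)
```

View pics/w0c.png

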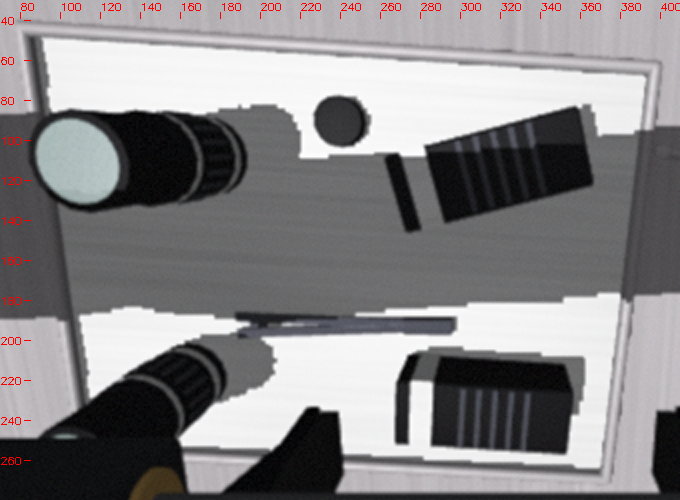

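View pics/s0c.png

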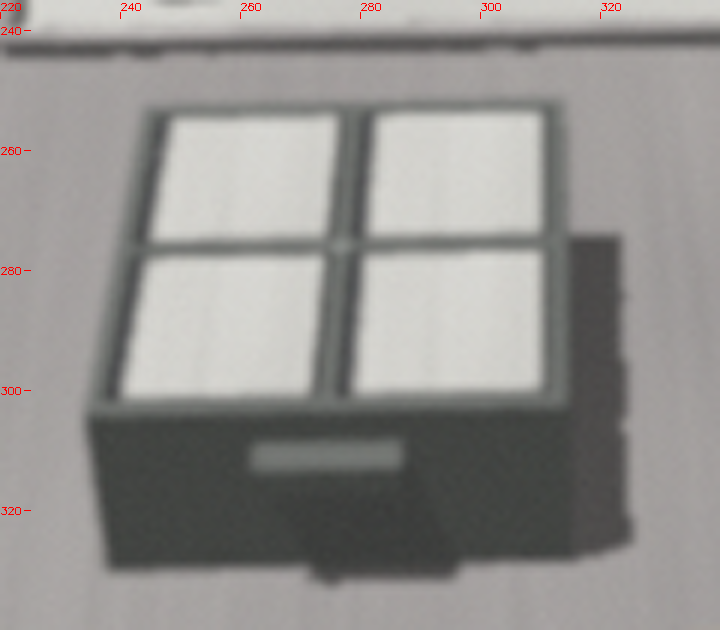

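View pics/c0c.png

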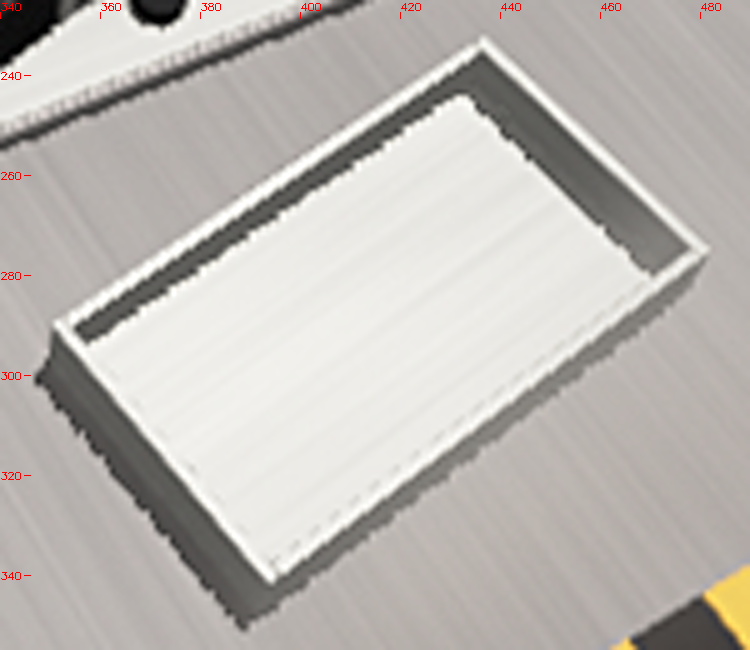

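```bash
python3 - <<'E'
from h import *
w,s,c=load("wrist0"),load("side0"),load("scene0")
def f(c,l,z):
    P=np.array([px(c,u,v,z) for u,v in l]);print(P.round(4).tolist(),'mean',P.mean(0).round(4),'edges',[round(float(np.linalg.norm(P[i]-P[i-1])),4) for i in range(len(P))]);return P
def rect(P):
    a=P[1]-P[0];print('   angle',np.degrees(np.arctan2(a[1],a[0])).round(2))
# crate rim outer corners (side): 
g=lambda x,y:(220+x/6,235+y/6)
print("crate");P=f(s,[g(147,108),g(563,102),g(568,407),g(88,412)],.076);rect(P);rect(P[[3,2]])
g=lambda x,y:(340+x/5,225+y/5)
print("bin");P=f(c,[g(484,38),g(709,250),g(272,582),g(53,322)],.036);rect(P);rect(P[[3,0]]);rect(P[[2,1]])
g=lambda x,y:(70+x/2,30+y/2)
print("barrel far top");f(w,[g(35,160),g(128,166),g(77,118),g(82,209)],.123)
print("hA");P=f(w,[g(385,157),g(575,106),g(593,184),g(408,232)],.053);rect(P);rect(P[[3,2]])
print("hB");P=f(w,[g(396,382),g(570,392),g(566,454),g(396,443)],.053);rect(P);rect(P[[3,2]])
print("cap");f(w,[g(340,120)],.012)
print("tray");f(w,[g(22,28),g(660,66),g(605,482)],.01)
print("tweez");f(w,[g(236,325),g(456,325)],.008)
E
python3 - <<'E'
import sys;sys.path.insert(0,'.')
import os;os.chdir('.')
from h import *
crop(load("scene0"),"c1c.png",270,125,450,260,4)
crop(load("side0"),"s1c.png",215,150,365,250,5)
E
```

```text
crate
[[0.4351, -0.2536], [0.5936, -0.2633], [0.586, -0.4223], [0.4266, -0.4115]] mean [ 0.5103 -0.3377] edges [0.1581, 0.1588, 0.1592, 0.1598]
   angle -3.51
   angle -3.9
bin
[[0.4259, 0.2046], [0.4092, 0.3433], [0.6665, 0.3742], [0.6836, 0.2333]] mean [0.5463 0.2889] edges [0.2593, 0.1397, 0.2592, 0.1419]
   angle 96.86
   angle -173.64
   angle -173.15
barrel far top
[[0.4408, 0.0731], [0.4772, 0.0708], [0.4604, 0.0888], [0.4559, 0.054]] mean [0.4586 0.0717] edges [0.0243, 0.0365, 0.0246, 0.0351]
hA
[[0.5672, 0.0731], [0.6612, 0.0972], [0.6716, 0.0601], [0.5772, 0.0358]] mean [0.6193 0.0665] edges [0.0386, 0.097, 0.0385, 0.0975]
   angle 14.38
   angle 14.42
hB
[[0.5674, -0.0469], [0.6639, -0.0526], [0.6629, -0.0907], [0.5657, -0.084]] mean [ 0.615  -0.0686] edges [0.0372, 0.0967, 0.0381, 0.0974]
   angle -3.39
   angle -3.94
cap
[[0.5363, 0.0919]] mean [0.5363 0.0919] edges [0.0]
tray
[[0.3689, 0.1384], [0.7114, 0.12], [0.6943, -0.1331]] mean [0.5915 0.0418] edges [0.4238, 0.343, 0.2536]
tweez
[[0.4633, -0.027], [0.5981, -0.0267]] mean [ 0.5307 -0.0269] edges [0.1348, 0.1348]
```

View pics/c1c.png

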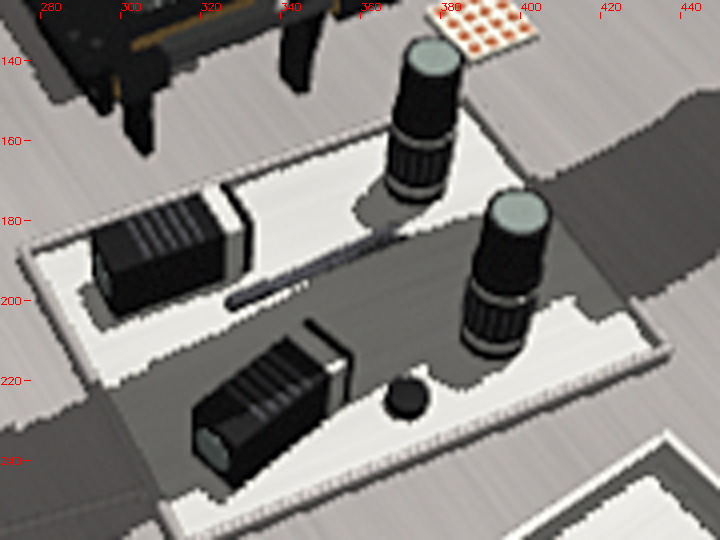

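View pics/s1c.png

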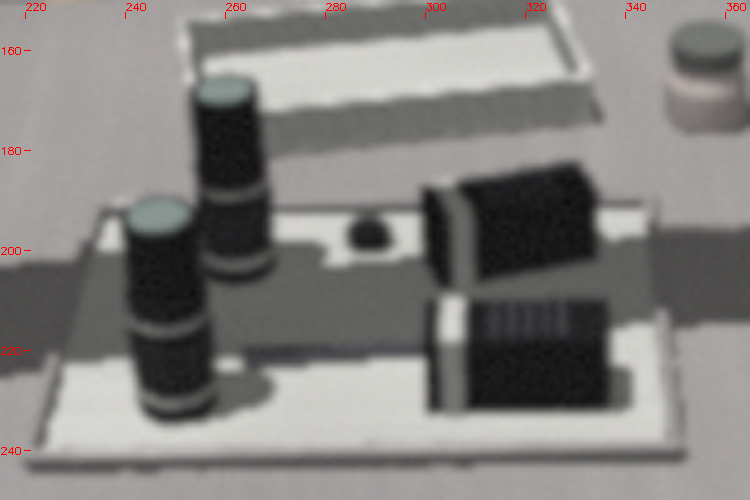

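```bash
python3 - <<'E'
from h import *
w,s,c=load("wrist0"),load("side0"),load("scene0")
print("A",px(c,400,178,.123),px(s,260,168,.123))
print("B",px(c,378.75,139.25,.123),px(s,247,193,.123))
# bottoms of B
print("bin side",[px(s,u,v,.036).round(3) for u,v in [(251,154.5),(327,150),(332,165)]])
print("crate scene",[px(c,u,v,.076).round(3) for u,v in [(300,82)]])
E
```

```text
A [0.45803996 0.07752805] [0.46107175 0.06313431]
B [ 0.42946087 -0.05559456] [ 0.43316148 -0.06839669]
bin side [array([0.413, 0.321]), array([0.673, 0.332]), array([0.68 , 0.223])]
crate scene [array([ 0.47 , -0.414])]
```

{"fn": "step_arm", "kwargs": {"increments": [[[-0.044,-0.021,-0.006],[0,0,0]],[[-0.088,-0.042,-0.012],[0,0,0]],[[-0.132,-0.063,-0.018],[0,0,0]],[[-0.176,-0.084,-0.024],[0,0,0]],[[-0.22,-0.105,-0.03],[0,0,0]]], "hand": 1, "grip_force": 20}}

```text
time: 0.65
ee_pos: [0.5185, -0.2216, 0.2522]
eef_rot: [0.707, 0.707, -0.0, -0.0]
ft_force: [1.2, -0.5, 0.1]
width: 0.0551
```

```bash
cat >> h.py <<'E'
from scipy.spatial.transform import Rotation as R
def snap(n,cam="wrist"):
    from bench import r
    c=r.camera(cam);pickle.dump(c,open(f"pics/{n}.pkl","wb"));cv2.imwrite(f"pics/{n}.png",c["pixels"]);return c
def to(p,yaw=None):
    "tool-axes shift & turn to world target p with jaw-dir yaw deg (tool y from world x)"
    from bench import r
    s=r.read_state();q=R.from_quat(s["eef_rot"]);p=np.array(p)
    print("t",round(float(s["time"]),2),"pos",s["ee_pos"].round(4),"f",s["ft_force"].round(1),"w",round(float(s["width"]),4))
    if yaw is None: y=q.apply([0,1,0]);yaw=np.degrees(np.arctan2(y[1],y[0]))
    t=np.radians(yaw);Y=np.array([np.cos(t),np.sin(t),0]);Z=np.array([0,0,-1.]);T=R.from_matrix(np.c_[np.cross(Y,Z),Y,Z])
    sh=q.inv().apply(p-s["ee_pos"]);ro=(q.inv()*T).as_rotvec()
    print("shift",sh.round(4),"len",np.linalg.norm(sh).round(3),"turn",ro.round(4),"yaw->",yaw)
E
python3 - <<'E'
from h import *
to([.5517,-.3013,.12]); snap("w1")
E
```

```text
t 0.65 pos [ 0.5185 -0.2216  0.2522] f [ 1.2 -0.5  0.1] w 0.0551
shift [-0.0797  0.0334  0.1322] len 0.158 turn [-0.0011 -0.     -0.    ] yaw-> 0.005531608436799181
```

View pics/w1.png

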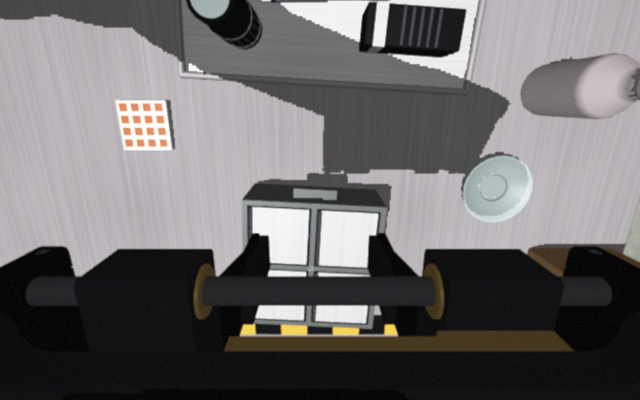

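```bash
python3 - <<'E'
from h import *
crop(load("w1"),"w1c.png",230,170,400,340,4)
E
```

```text
(no output)
```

View pics/w1c.png

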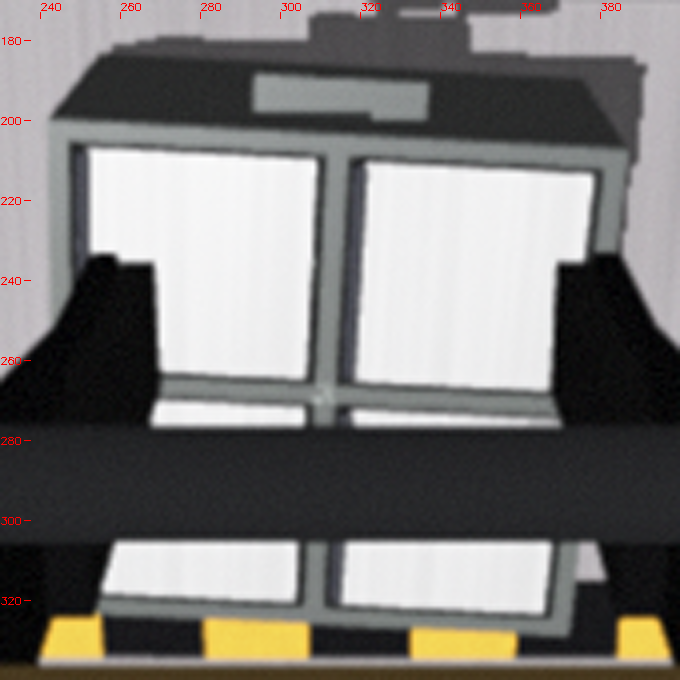

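```bash
python3 - <<'E'
from h import *
w=load("w1");g=lambda x,y:(230+x/4,170+y/4)
print([px(w,*g(*p),.076).round(4) for p in [(322,395),(52,120),(628,150),(568,636)]])
print(px(w,580,95,.05))
to([.548,-.301,.09],-3.7)
E
```

```text
[array([ 0.5077, -0.3316]), array([ 0.4333, -0.2464]), array([ 0.5936, -0.2549]), array([ 0.5849, -0.4165])]
[ 0.80051927 -0.1345503 ]
t 0.7 pos [ 0.5145 -0.2311  0.2536] f [-3.1 -8.9  0.9] w 0.051
shift [-0.0688  0.0345  0.1638] len 0.181 turn [-0.0013  0.0045  0.0542] yaw-> -3.7
```

{"fn": "step_arm", "kwargs": {"increments": [[[-0.017,0.009,0.038],[0,0,0.013]],[[-0.034,0.018,0.076],[0,0,0.027]],[[-0.051,0.027,0.11],[0,0,0.04]],[[-0.067,0.036,0.14],[0,0,0.054]],[[-0.067,0.036,0.156],[0,0,0.054]]]}}

```text
time: 1.2
ee_pos: [0.5483, -0.3006, 0.0943]
eef_rot: [0.73, 0.683, -0.003, -0.0]
ft_force: [-1.7, 0.9, -0.5]
width: 0.0109
```

```bash
python3 - <<'E'
from h import *
to([.5504,-.2986,.08],-3.7)
E
```

```text
t 1.2 pos [ 0.5483 -0.3006  0.0943] f [-1.7  0.9 -0.5] w 0.0109
shift [0.0022 0.002  0.0143] len 0.015 turn [-0.0049  0.0043 -0.0023] yaw-> -3.7
```

Descend in steps to ~0.064, watching force.

{"fn": "step_arm", "kwargs": {"increments": [[[0.002,0.002,0.012],[0,0,0]],[[0.002,0.002,0.02],[0,0,0]],[[0.002,0.002,0.025],[0,0,0]],[[0.002,0.002,0.028],[0,0,0]],[[0.002,0.002,0.03],[0,0,0]]]}}

```text
time: 1.7
ee_pos: [0.5502, -0.2978, 0.0729]
eef_rot: [0.73, 0.683, -0.002, -0.001]
ft_force: [-38.1, 20.7, 85.3]
width: 0.0006
```

{"fn": "step_arm", "kwargs": {"increments": [[[0,0,-0.015],[0,0,0]],[[0,0,-0.03],[0,0,0]]]}}

```text
time: 1.9
ee_pos: [0.5514, -0.2972, 0.1059]
eef_rot: [0.73, 0.684, -0.002, 0.001]
ft_force: [1.0, 0.1, 0.2]
width: 0.0005
```

```bash
python3 - <<'E'
from h import *
snap("w2")
to([.4726,-.2936,.09],-3.7)
E
```

```text
t 1.95 pos [ 0.5524 -0.2979  0.1079] f [ 1.9 -0.7  2.8] w 0.0006
shift [-0.0009 -0.0799  0.0178] len 0.082 turn [ 0.0018  0.0047 -0.001 ] yaw-> -3.7
```

View pics/w2.png

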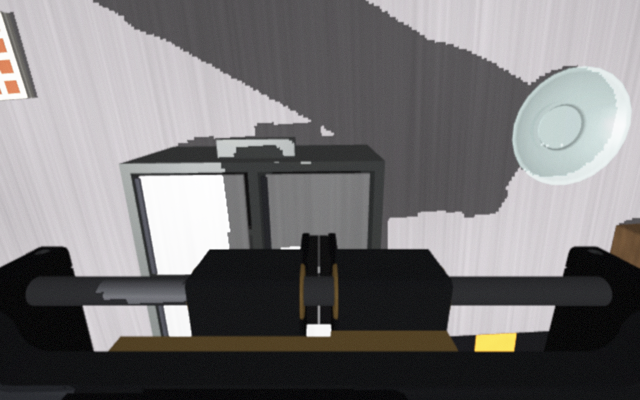

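{"fn": "step_arm", "kwargs": {"increments": [[[0,-0.04,0.0],[0,0,0]],[[-0.001,-0.08,0.01],[0,0,0]],[[-0.001,-0.08,0.023],[0,0,0]],[[-0.001,-0.08,0.028],[0,0,0]],[[-0.001,-0.08,0.031],[0,0,0]]]}}

```text
time: 2.45
ee_pos: [0.4735, -0.2933, 0.0765]
eef_rot: [0.73, 0.684, -0.001, 0.002]
ft_force: [-0.5, 0.2, 0.6]
width: 0.0004
```

{"fn": "step_arm", "kwargs": {"increments": [[[0,0,0.003],[0,0,0]],[[0,0,0.005],[0,0,0]],[[0,0,0.006],[0,0,0]]]}}

```text
time: 2.75
ee_pos: [0.4742, -0.2932, 0.0704]
eef_rot: [0.729, 0.684, -0.001, 0.002]
ft_force: [0.3, 0.5, 0.4]
width: 0.0007
```

{"fn": "step_arm", "kwargs": {"increments": [[[0,0,0.003],[0,0,0]],[[0,0,0.006],[0,0,0]],[[0,0,0.009],[0,0,0]]]}}

```text
time: 3.05
ee_pos: [0.4742, -0.2932, 0.0612]
eef_rot: [0.729, 0.684, -0.001, 0.002]
ft_force: [-0.3, 0.3, 1.3]
width: 0.0005
```

{"fn": "step_arm", "kwargs": {"increments": [[[0,0,-0.03],[0,0,0]],[[-0.03,0,-0.03],[0,0,0]],[[-0.078,0,-0.03],[0,0,0]],[[-0.078,0,-0.022],[0,0,0]],[[-0.078,0,-0.018],[0,0,0]]]}}

```text
time: 3.55
ee_pos: [0.4683, -0.372, 0.0786]
eef_rot: [0.73, 0.683, -0.001, 0.002]
ft_force: [-0.1, 0.9, -0.1]
width: 0.0005
```

{"fn": "step_arm", "kwargs": {"increments": [[[0,0,0.004],[0,0,0]],[[0,0,0.007],[0,0,0]],[[0,0,0.009],[0,0,0]]]}}

```text
time: 3.85
ee_pos: [0.4686, -0.3711, 0.0693]
eef_rot: [0.73, 0.684, -0.001, 0.002]
ft_force: [-0.3, 0.2, 2.1]
width: 0.0007
```

{"fn": "step_arm", "kwargs": {"increments": [[[0,0,0.003],[0,0,0]],[[0,0,0.006],[0,0,0]],[[0,0,0.009],[0,0,0]]]}}

```text
time: 4.15
ee_pos: [0.4687, -0.371, 0.0602]
eef_rot: [0.73, 0.684, -0.001, 0.002]
ft_force: [0.2, 0.5, 1.2]
width: 0.0002
```

```bash
python3 - <<'E'
from h import *
c=snap("s2","side"); crop(c,"s2c.png",215,225,345,340,6)
to([.431,-.06,.26],-3.7)
E
```

```text
t 4.2 pos [ 0.4685 -0.3709  0.0597] f [ 0.8 -1.2 -0.4] w 0.0003
shift [ 0.3071 -0.0574 -0.2015] len 0.372 turn [ 0.0011  0.0037 -0.0003] yaw-> -3.7
```

View pics/s2c.png

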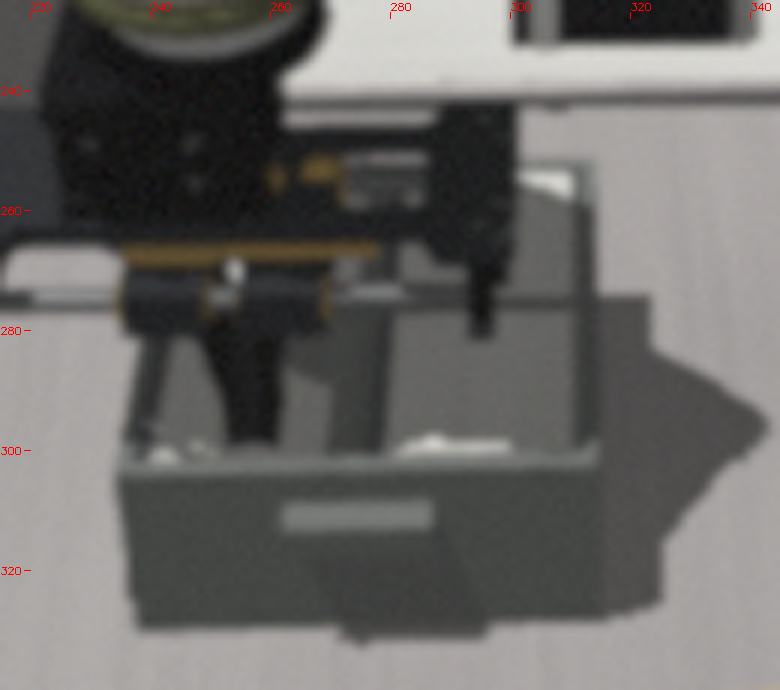

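```bash
python3 - <<'E'
from h import *
s=load("s2");a=load("side0")
o=[]
for c in(a,s):
    im=cv2.resize(c["pixels"][250:312,230:300],None,fx=6,fy=9,interpolation=cv2.INTER_CUBIC)
    o.append(np.clip(((im/255.)**.5)*255*1.1,0,255).astype(np.uint8))
cv2.imwrite("pics/cmp.png",cv2.resize(np.hstack([*o]),(800,560)))
E
```

```text
(no output)
```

View pics/cmp.png

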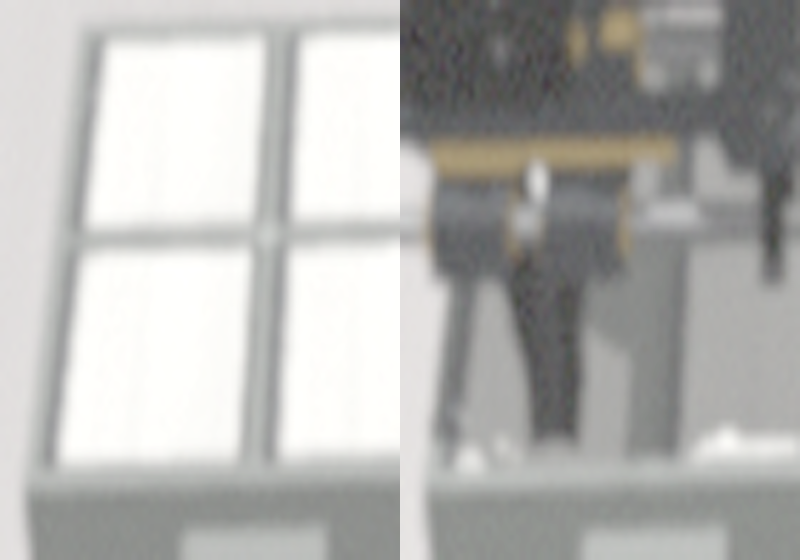

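{"fn": "step_arm", "kwargs": {"increments": [[[0,0,-0.05],[0,0,0]],[[0.02,0,-0.09],[0,0,0]],[[0.065,-0.01,-0.11],[0,0,0]],[[0.114,-0.02,-0.115],[0,0,0]],[[0.163,-0.03,-0.115],[0,0,0]]], "hand": -1}}

```text
time: 4.7
ee_pos: [0.4493, -0.2051, 0.1753]
eef_rot: [0.73, 0.684, -0.0, 0.003]
ft_force: [1.3, -0.0, 0.4]
width: 0.0329
```

```bash
python3 - <<'E'
from h import *
to([.431,-.06,.18],-3.7); c=snap("w3")
E
```

```text
t 4.7 pos [ 0.4493 -0.2051  0.1753] f [ 1.3 -0.   0.4] w 0.0329
shift [ 0.1435 -0.0277 -0.0054] len 0.146 turn [ 0.0035  0.0045 -0.0009] yaw-> -3.7
```

View pics/w3.png

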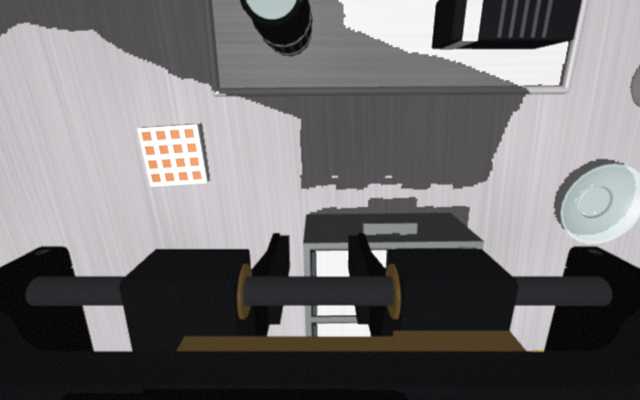

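{"fn": "step_arm", "kwargs": {"increments": [[[0.03,-0.006,-0.005],[0,0,0]],[[0.06,-0.012,-0.005],[0,0,0]],[[0.09,-0.018,-0.005],[0,0,0]],[[0.12,-0.024,-0.005],[0,0,0]],[[0.1435,-0.028,-0.005],[0,0,0]]]}}

```text
time: 5.25
ee_pos: [0.4289, -0.0499, 0.1794]
eef_rot: [0.727, 0.687, 0.0, 0.001]
ft_force: [0.0, -0.8, -0.5]
width: 0.0769
```

```bash
python3 - <<'E'
from h import *
c=snap("s4","side");to([.431,-.06,.087],-3.7);  d=snap("c4","scene")
a=cv2.resize(c["pixels"][120:260,190:370],None,fx=4,fy=4)
b=cv2.resize(d["pixels"][60:220,300:480],None,fx=4,fy=4)
cv2.imwrite("pics/a4.png",a);cv2.imwrite("pics/b4.png",b[:600])
E
```

```text
t 5.3 pos [ 0.4288 -0.0465  0.1794] f [0.2 4.8 0.5] w 0.0804
shift [-0.0134  0.0028  0.0924] len 0.093 turn [ 0.0012 -0.0003  0.0112] yaw-> -3.7
```

View pics/a4.png

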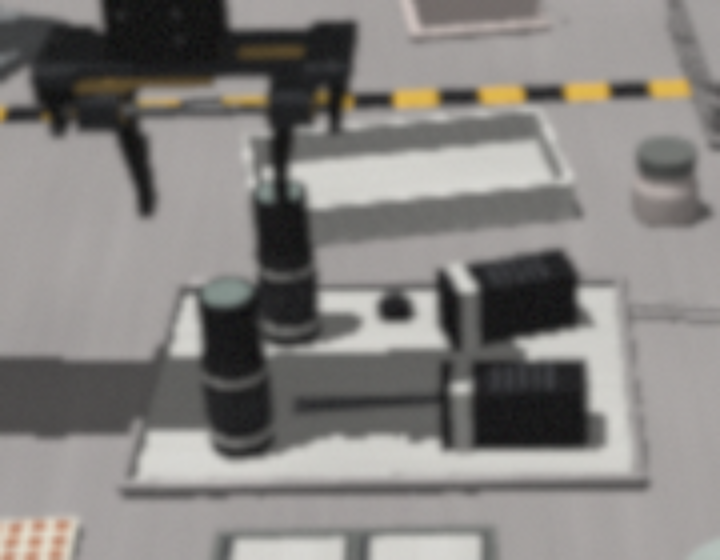

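View pics/b4.png

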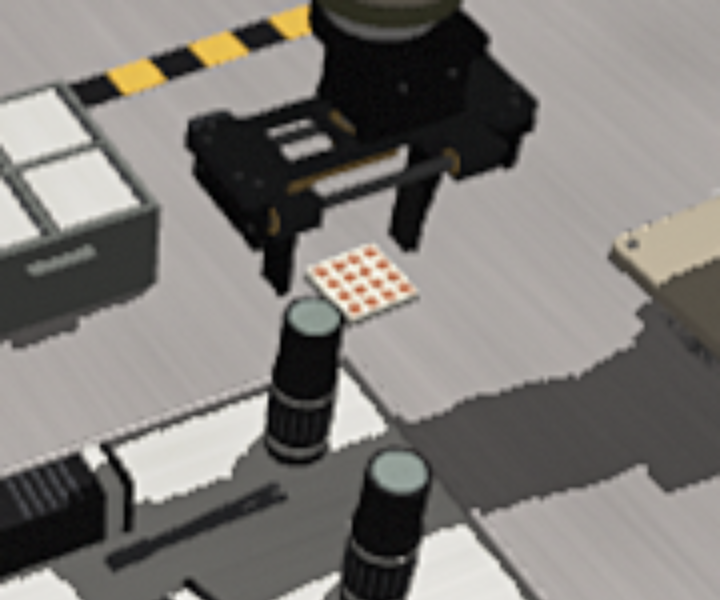

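{"fn": "step_arm", "kwargs": {"increments": [[[-0.0134,0.0028,0.0],[0,0,0.011]],[[-0.0134,0.0028,0.02],[0,0,0.011]],[[-0.0134,0.0028,0.02],[0,0,0.011]]]}}

```text
time: 5.65
ee_pos: [0.43, -0.064, 0.1576]
eef_rot: [0.73, 0.683, -0.001, -0.001]
ft_force: [-0.3, -0.9, 0.5]
width: 0.0868
```

```bash
python3 - <<'E'
from h import *
s=snap("s5","side");to([.431,-.06,.087],-3.7)
for n in (.117,.12,.123): print(n,proj(load("side0"),[.431,-.06,n]),proj(load("scene0"),[.431,-.06,n]))
E
```

```text
t 5.7 pos [ 0.4305 -0.0637  0.1587] f [ 0.1  0.6 -0. ] w 0.0872
shift [0.0037 0.0003 0.0717] len 0.072 turn [-0.0009  0.0003 -0.002 ] yaw-> -3.7
0.117 [246.59302861 193.29299094] [377.02890586 140.09276486]
0.12 [246.48304454 192.31334728] [377.1552314  139.24119573]
0.123 [246.37276726 191.33109197] [377.282065   138.38620183]
```

{"fn": "step_arm", "kwargs": {"increments": [[[0.003,0,0.03],[0,0,0]],[[0.003,0,0.06],[0,0,0]],[[0.003,0,0.071],[0,0,0]],[[0.003,0,0.071],[0,0,0]]]}}

```text
time: 6.1
ee_pos: [0.43, -0.0612, 0.0871]
eef_rot: [0.731, 0.683, -0.001, -0.001]
ft_force: [0.1, 0.2, 0.6]
width: 0.0871
```

{"fn": "step_arm", "kwargs": {"increments": [[[0,0,0],[0,0,0]],[[0,0,0],[0,0,0]],[[0,0,0],[0,0,0]],[[0,0,0],[0,0,0]],[[0,0,0],[0,0,0]]], "hand": 1, "grip_force": 30}}

```text
time: 6.6
ee_pos: [0.4302, -0.0611, 0.0874]
eef_rot: [0.73, 0.683, -0.001, -0.001]
ft_force: [1.2, 0.4, 0.0]
width: 0.0549
```

{"fn": "step_arm", "kwargs": {"increments": [[[0,0,0],[0,0,0]],[[0,0,0],[0,0,0]],[[0,0,0],[0,0,0]],[[0,0,0],[0,0,0]],[[0,0,0],[0,0,0]]]}}

```text
time: 7.1
ee_pos: [0.4304, -0.0611, 0.0876]
eef_rot: [0.73, 0.683, -0.001, -0.001]
ft_force: [0.5, 0.3, 1.3]
width: 0.0384
```

{"fn": "step_arm", "kwargs": {"increments": [[[0,0,-0.02],[0,0,0]],[[0,0,-0.06],[0,0,0]],[[0,0,-0.1],[0,0,0]],[[0,0,-0.13],[0,0,0]],[[0,0,-0.14],[0,0,0]]]}}

```text
time: 7.6
ee_pos: [0.4316, -0.0612, 0.2301]
eef_rot: [0.73, 0.683, 0.0, 0.001]
ft_force: [0.4, -0.3, -3.9]
width: 0.0387
```

```bash
python3 - <<'E'
from h import *
c=snap("s6","side");to([.4676+.004,-.3714,.24],-3.7); crop(c,"s6c.png",200,60,340,220,4)
E
```

```text
t 7.65 pos [ 0.4316 -0.0612  0.2298] f [ 0.2 -0.9 -1.9] w 0.0388
shift [-0.3068  0.0608 -0.01  ] len 0.313 turn [ 0.001   0.0004 -0.0027] yaw-> -3.7
```

View pics/s6c.png

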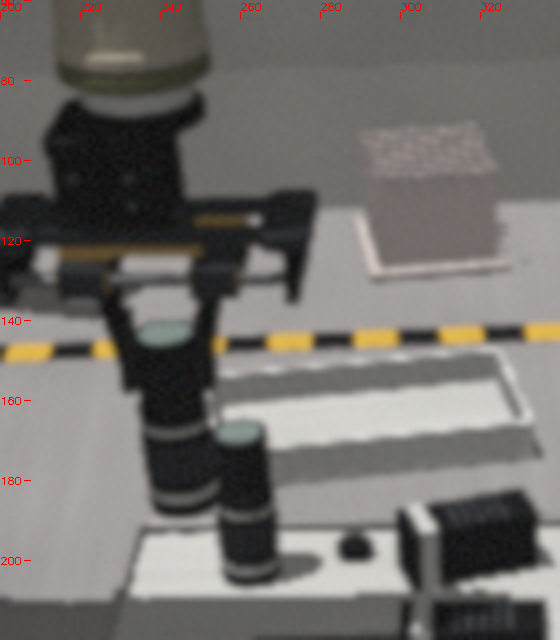

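{"fn": "step_arm", "kwargs": {"increments": [[[-0.03,0.006,-0.005],[0,0,0]],[[-0.075,0.015,-0.01],[0,0,0]],[[-0.12,0.024,-0.01],[0,0,0]],[[-0.165,0.033,-0.01],[0,0,0]],[[-0.21,0.042,-0.01],[0,0,0]]]}}

```text
time: 8.15
ee_pos: [0.4585, -0.2749, 0.2374]
eef_rot: [0.73, 0.683, -0.001, -0.001]
ft_force: [1.5, 0.3, -2.6]
width: 0.0385
```

{"fn": "step_arm", "kwargs": {"increments": [[[-0.04,0.008,0],[0,0,0]],[[-0.075,0.015,0],[0,0,0]],[[-0.095,0.019,0],[0,0,0]],[[-0.095,0.019,0],[0,0,0]]]}}

```text
time: 8.55
ee_pos: [0.4692, -0.3738, 0.2339]
eef_rot: [0.732, 0.681, -0.002, -0.003]
ft_force: [-0.0, -0.1, -2.7]
width: 0.0387
```

```bash
python3 - <<'E'
from h import *
to([.4676+.004,-.3714,.18],-3.7)
E
```

```text
t 8.55 pos [ 0.4692 -0.3738  0.2339] f [-0.  -0.1 -2.7] w 0.0387
shift [0.0025 0.0026 0.0539] len 0.054 turn [-0.0068 -0.0007 -0.0067] yaw-> -3.7
```

{"fn": "step_arm", "kwargs": {"increments": [[[0.002,0.003,0.02],[-0.007,0,-0.006]],[[0.002,0.003,0.045],[-0.007,0,-0.006]],[[0.002,0.003,0.052],[-0.007,0,-0.006]],[[0.002,0.003,0.052],[-0.007,0,-0.006]]]}}

```text
time: 8.95
ee_pos: [0.4711, -0.3706, 0.1798]
eef_rot: [0.73, 0.684, -0.0, -0.002]
ft_force: [0.0, -0.9, -2.4]
width: 0.0388
```

```bash
python3 - <<'E'
from h import *
c=snap("s7","side");to([.4676+.004,-.3714,.18],-3.7); crop(c,"s7c.png",200,170,340,320,4)
w=snap("w7")
E
```

```text
t 9.0 pos [ 0.4718 -0.3712  0.1814] f [ 0.4 -0.6 -3.4] w 0.0385
shift [-0.0002 -0.0002  0.0014] len 0.001 turn [-0.0011 -0.0015 -0.0001] yaw-> -3.7
```

View pics/s7c.png

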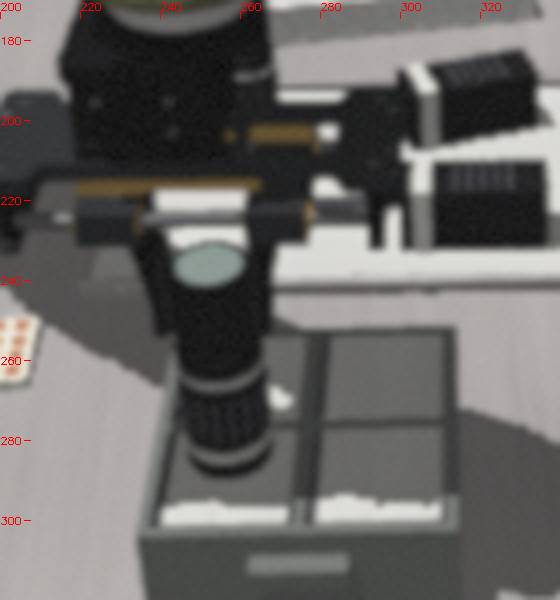

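View pics/w7.png

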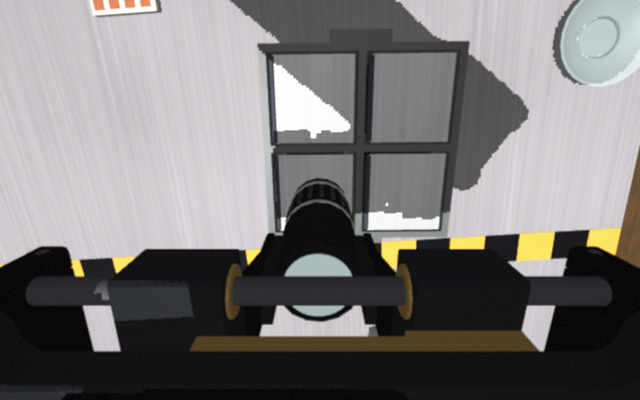

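```bash
python3 - <<'E'
from h import *
s=load("s7");w=load("w7")
for z in (.0975,.21): print(z,proj(s,[.4714,-.3706,z]),proj(s,[.4714,-.3926,z]),proj(w,[.4714,-.371,z]),proj(w,[.4714,-.349,z]))
# crate centre & cell corners now
print(px(w,360,148,.076), px(w,273,148,.076),px(w,452,148,.076))
# cell boundaries
print([px(w,*p,.076).round(4) for p in [(261,46),(467,43),(447,237)]])
E
```

```text
0.0975 [257.28486602 280.24406652] [256.77674947 287.76608246] [319.46982146 204.160761  ] [317.73175864 177.69489301]
0.21 [252.43982318 236.53067841] [251.7921895  243.62699598] [319.6731899  276.76640934] [316.64892699 233.74674727]
[ 0.50788452 -0.33079751] [ 0.43526852 -0.3262083 ] [ 0.58457288 -0.33564408]
[array([ 0.4342, -0.248 ]), array([ 0.5915, -0.256 ]), array([ 0.5846, -0.4164])]
```

{"fn": "step_arm", "kwargs": {"increments": [[[0,0,0.012],[0,0,0]],[[0,0,0.022],[0,0,0]],[[0,0,0.032],[0,0,0]],[[0,0,0.042],[0,0,0]],[[0,0,0.047],[0,0,0]]]}}

```text
time: 9.55
ee_pos: [0.4721, -0.3714, 0.1342]
eef_rot: [0.73, 0.684, 0.0, -0.0]
ft_force: [0.6, 0.3, -1.4]
width: 0.0388
```

{"fn": "step_arm", "kwargs": {"increments": [[[0,0,0.01],[0,0,0]],[[0,0,0.02],[0,0,0]],[[0,0,0.03],[0,0,0]],[[0,0,0.038],[0,0,0]],[[0,0,0.04],[0,0,0]]]}}

```text
time: 10.05
ee_pos: [0.4715, -0.371, 0.0927]
eef_rot: [0.73, 0.684, 0.0, -0.001]
ft_force: [0.5, -0.6, -3.4]
width: 0.0386
```

{"fn": "step_arm", "kwargs": {"increments": [[[0,0,0.002],[0,0,0]],[[0,0,0.003],[0,0,0]],[[0,0,0.004],[0,0,0]]]}}

```text
time: 10.35
ee_pos: [0.472, -0.3714, 0.0906]
eef_rot: [0.73, 0.684, 0.0, -0.001]
ft_force: [-4.2, 4.7, 17.6]
width: 0.0386
```

{"fn": "step_arm", "kwargs": {"increments": [[[0,0,-0.001],[0,0,0]],[[0,0,-0.001],[0,0,0]],[[0,0,-0.001],[0,0,0]],[[0,0,-0.001],[0,0,0]],[[0,0,-0.001],[0,0,0]]], "hand": -0.5}}

```text
time: 10.85
ee_pos: [0.4719, -0.3714, 0.0914]
eef_rot: [0.73, 0.684, 0.0, -0.001]
ft_force: [0.1, -1.1, -0.1]
width: 0.0636
```

{"fn": "step_arm", "kwargs": {"increments": [[[0,0,-0.02],[0,0,0]],[[0,0,-0.06],[0,0,0]],[[0,0,-0.1],[0,0,0]],[[0,0,-0.13],[0,0,0]]]}}

```text
time: 11.25
ee_pos: [0.4722, -0.3719, 0.224]
eef_rot: [0.73, 0.684, 0.0, 0.0]
ft_force: [1.6, -1.0, -0.5]
width: 0.065
```

```bash
python3 - <<'E'
from h import *
c=snap("s8","side");to([.459,.072,.22],-3.7); crop(c,"s8c.png",210,190,350,340,4)
E
```

```text
t 11.3 pos [ 0.4737 -0.373   0.2289] f [ 1.5 -0.2  2.8] w 0.065
shift [ 0.4431 -0.0437  0.0075] len 0.445 turn [ 0.0065  0.0026 -0.0005] yaw-> -3.7
```

View pics/s8c.png

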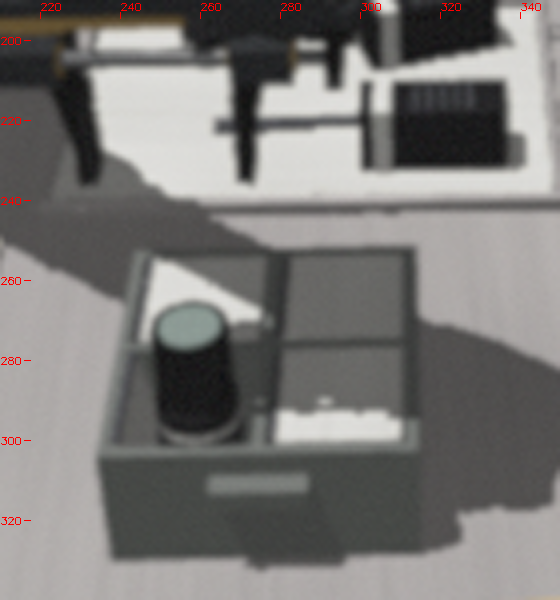

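{"fn": "step_arm", "kwargs": {"increments": [[[0.04,-0.004,0],[0,0,0]],[[0.088,-0.009,0],[0,0,0]],[[0.137,-0.014,0],[0,0,0]],[[0.186,-0.018,0],[0,0,0]],[[0.235,-0.023,0],[0,0,0]]], "hand": -1}}

```text
time: 11.8
ee_pos: [0.4657, -0.1351, 0.228]
eef_rot: [0.73, 0.684, 0.001, 0.003]
ft_force: [0.9, 0.6, 0.4]
width: 0.0863
```

{"fn": "step_arm", "kwargs": {"increments": [[[0.049,-0.005,0.005],[0,0,0]],[[0.098,-0.01,0.01],[0,0,0]],[[0.147,-0.014,0.015],[0,0,0]],[[0.18,-0.017,0.02],[0,0,0]],[[0.195,-0.019,0.02],[0,0,0]]]}}

```text
time: 12.3
ee_pos: [0.4586, 0.0643, 0.2066]
eef_rot: [0.728, 0.685, 0.001, 0.003]
ft_force: [-1.0, -1.0, -0.2]
width: 0.087
```

```bash
python3 - <<'E'
from h import *
to([.459,.072,.2],-3.7)
E
```

```text
t 12.3 pos [0.4586 0.0643 0.2066] f [-1.  -1.  -0.2] w 0.087
shift [ 0.0077 -0.0001  0.0065] len 0.01 turn [0.0058 0.0023 0.0039] yaw-> -3.7
```

{"fn": "step_arm", "kwargs": {"increments": [[[0.0077,0,0.0],[0.005,0,0.003]],[[0.0077,0,0.04],[0.005,0,0.003]],[[0.0077,0,0.08],[0.005,0,0.003]],[[0.0077,0,0.11],[0.005,0,0.003]],[[0.0077,0,0.119],[0.005,0,0.003]]]}}

```text
time: 12.8
ee_pos: [0.458, 0.0705, 0.0846]
eef_rot: [0.73, 0.684, -0.003, -0.0]
ft_force: [-0.0, -0.0, -0.0]
width: 0.0872
```

{"fn": "step_arm", "kwargs": {"increments": [[[0,0,0],[0,0,0]],[[0,0,0],[0,0,0]],[[0,0,0],[0,0,0]],[[0,0,0],[0,0,0]],[[0,0,0],[0,0,0]]], "hand": 1}}

```text
time: 13.3
ee_pos: [0.4585, 0.0707, 0.0855]
eef_rot: [0.73, 0.684, -0.002, 0.0]
ft_force: [-0.1, 0.6, -0.3]
width: 0.0547
```

{"fn": "step_arm", "kwargs": {"increments": [[[0,0,0],[0,0,0]],[[0,0,0],[0,0,0]],[[0,0,0],[0,0,0]],[[0,0,0],[0,0,0]]]}}

```text
time: 13.7
ee_pos: [0.4588, 0.0707, 0.0857]
eef_rot: [0.73, 0.684, -0.002, 0.0]
ft_force: [0.6, -1.1, 3.1]
width: 0.0392
```

{"fn": "step_arm", "kwargs": {"increments": [[[0,0,-0.02],[0,0,0]],[[0,0,-0.06],[0,0,0]],[[0,0,-0.1],[0,0,0]],[[-0.01,0,-0.135],[0,0,0]],[[-0.04,0,-0.155],[0,0,0]]]}}

```text
time: 14.2
ee_pos: [0.457, 0.0334, 0.2434]
eef_rot: [0.728, 0.686, -0.0, 0.001]
ft_force: [1.0, -0.3, -3.3]
width: 0.0389
```

```bash
python3 - <<'E'
from h import *
to([.4765,-.293,.23],-3.7)
E
```

```text
t 14.2 pos [0.457  0.0334 0.2434] f [ 1.  -0.3 -3.3] w 0.0389
shift [-0.3247  0.0391  0.014 ] len 0.327 turn [0.0006 0.0019 0.0045] yaw-> -3.7
```

{"fn": "step_arm", "kwargs": {"increments": [[[-0.045,0.005,0],[0,0,0.003]],[[-0.09,0.01,0],[0,0,0.004]],[[-0.135,0.016,0],[0,0,0.004]],[[-0.18,0.021,0],[0,0,0.004]],[[-0.225,0.027,0],[0,0,0.004]]]}}

```text
time: 14.7
ee_pos: [0.4697, -0.1944, 0.2432]
eef_rot: [0.729, 0.684, -0.001, 0.0]
ft_force: [1.3, -0.3, -3.0]
width: 0.0386
```

{"fn": "step_arm", "kwargs": {"increments": [[[-0.04,0.005,0],[0,0,0]],[[-0.075,0.009,0.01],[0,0,0]],[[-0.095,0.012,0.03],[0,0,0]],[[-0.095,0.012,0.05],[0,0,0]],[[-0.095,0.012,0.055],[0,0,0]]]}}

```text
time: 15.2
ee_pos: [0.4738, -0.2898, 0.1853]
eef_rot: [0.73, 0.684, -0.002, -0.002]
ft_force: [-0.3, 0.1, -2.5]
width: 0.0386
```

```bash
python3 - <<'E'
from h import *
to([.4765,-.293,.175],-3.7);c=snap("w9");s=snap("s9","side");crop(s,"s9c.png",200,160,340,310,4);
b=[.476,-.293,.175-.083]; print(proj(s,b),proj(s,[b[0],b[1]-.022,b[2]]),proj(c,b))
to([.4765,-.293,.175],-3.7)
E
```

```text
t 15.2 pos [ 0.4738 -0.2898  0.1853] f [-0.3  0.1 -2.5] w 0.0386
shift [-0.0031  0.0029  0.0103] len 0.011 turn [-0.0056 -0.0003 -0.0005] yaw-> -3.7
[261.22716643 257.75680322] [260.82841725 264.3337381 ] [323.31040618 204.34606058]
t 15.3 pos [ 0.475  -0.2892  0.1874] f [-0.3  0.2 -2.2] w 0.0387
shift [-0.0037  0.0017  0.0124] len 0.013 turn [-0.0029  0.0004  0.0013] yaw-> -3.7
```

View pics/s9c.png

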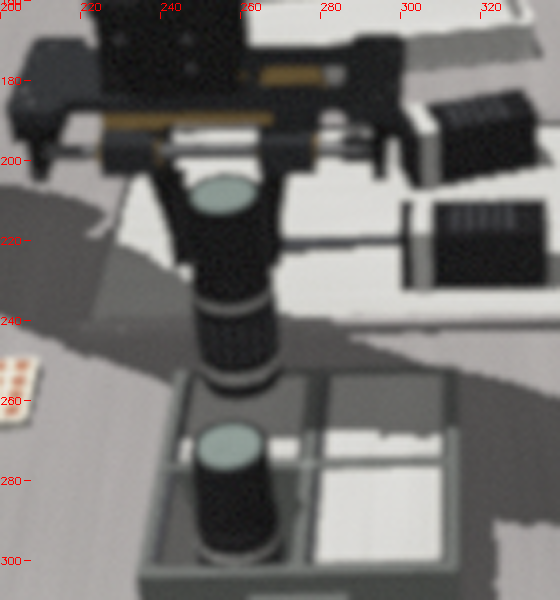

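View pics/w9.png

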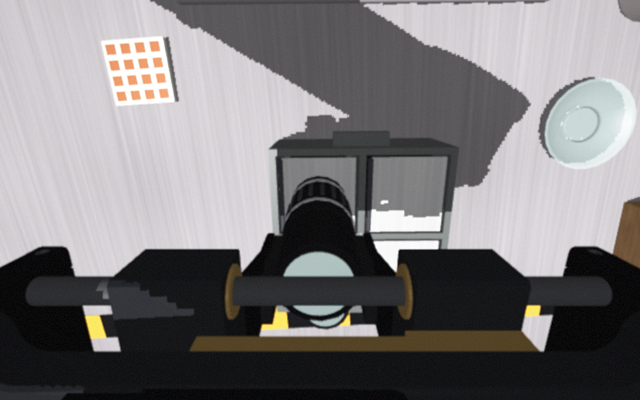

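{"fn": "step_arm", "kwargs": {"increments": [[[-0.0035,0.002,0.01],[-0.003,0,0]],[[-0.0035,0.002,0.022],[-0.003,0,0]],[[-0.0035,0.002,0.034],[-0.003,0,0]],[[-0.0035,0.002,0.046],[-0.003,0,0]],[[-0.0035,0.002,0.055],[-0.003,0,0]]]}}

```text
time: 15.8
ee_pos: [0.4766, -0.2926, 0.1313]
eef_rot: [0.729, 0.684, -0.0, 0.0]
ft_force: [0.6, -0.2, -0.7]
width: 0.0389
```

{"fn": "step_arm", "kwargs": {"increments": [[[0,0,0.01],[0,0,0]],[[0,0,0.02],[0,0,0]],[[0,0,0.03],[0,0,0]],[[0,0,0.037],[0,0,0]],[[0,0,0.039],[0,0,0]]]}}

```text
time: 16.3
ee_pos: [0.4762, -0.2924, 0.0912]
eef_rot: [0.729, 0.684, -0.0, -0.001]
ft_force: [0.9, 0.0, -2.3]
width: 0.0383
```

{"fn": "step_arm", "kwargs": {"increments": [[[0,0,0.0015],[0,0,0]],[[0,0,0.0025],[0,0,0]],[[0,0,0.003],[0,0,0]]]}}

```text
time: 16.6
ee_pos: [0.4764, -0.2924, 0.0888]
eef_rot: [0.729, 0.684, -0.0, -0.0]
ft_force: [-0.8, 2.3, 5.3]
width: 0.0386
```

Touching the floor. Release and rise.

{"fn": "step_arm", "kwargs": {"increments": [[[0,0,0],[0,0,0]],[[0,0,0],[0,0,0]],[[0,0,0],[0,0,0]],[[0,0,0],[0,0,0]],[[0,0,0],[0,0,0]]], "hand": -0.5}}

```text
time: 17.1
ee_pos: [0.4764, -0.2925, 0.0888]
eef_rot: [0.729, 0.684, -0.0, -0.0]
ft_force: [0.3, -0.1, -0.2]
width: 0.0636
```

{"fn": "step_arm", "kwargs": {"increments": [[[0,0,-0.02],[0,0,0]],[[0,0,-0.06],[0,0,0]],[[0,0,-0.1],[0,0,0]],[[0.03,0,-0.12],[0,0,0]],[[0.07,0.02,-0.13],[0,0,0]]]}}

```text
time: 17.6
ee_pos: [0.5, -0.2263, 0.2217]
eef_rot: [0.731, 0.682, 0.0, 0.002]
ft_force: [2.2, -0.4, -0.4]
width: 0.0653
```

```bash
python3 - <<'E'
from h import *
to([.615,-.0686,.2],86.3-180);c=snap("s10","side"); crop(c,"s10c.png",210,190,350,340,4)
E
```

```text
t 17.6 pos [ 0.5    -0.2263  0.2217] f [ 2.2 -0.4 -0.4] w 0.0653
shift [0.1653 0.1038 0.0216] len 0.196 turn [ 3.3000e-03 -3.0000e-04  1.5662e+00] yaw-> -93.7
```

View pics/s10c.png

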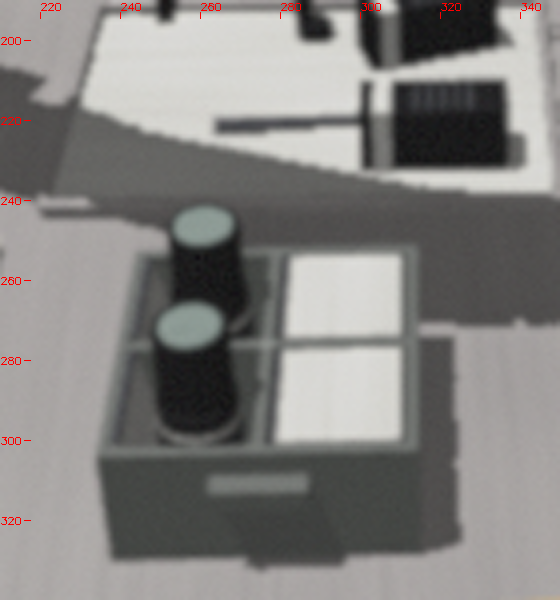

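{"fn": "step_arm", "kwargs": {"increments": [[[0.035,0.02,0],[0,0,0.14]],[[0.07,0.042,0],[0,0,0.28]],[[0.105,0.064,0],[0,0,0.42]],[[0.14,0.086,0],[0,0,0.56]],[[0.165,0.104,0],[0,0,0.7]]], "hand": -1}}

```text
time: 18.15
ee_pos: [0.6199, -0.0543, 0.2227]
eef_rot: [0.919, 0.394, 0.003, -0.0]
ft_force: [0.1, 0.3, -0.2]
width: 0.0862
```

{"fn": "step_arm", "kwargs": {"increments": [[[0,0,0],[0,0,0.14]],[[0,0,0],[0,0,0.28]],[[0,0,0],[0,0,0.42]],[[0,0,0],[0,0,0.56]],[[0,0,0],[0,0,0.7]]]}}

```text
time: 18.65
ee_pos: [0.6199, -0.0542, 0.2223]
eef_rot: [0.999, 0.052, 0.002, -0.001]
ft_force: [-0.2, 0.2, -1.3]
width: 0.087
```

```bash
python3 - <<'E'
from h import *
from bench import r
print(r.read_state()["joint_positions"].round(2))
to([.615,-.0686,.2],-93.7)
print("disp",px(load("side0"),388,241,0),"jar",px(load("scene0"),320,320,0))
c=snap("w11")
E
```

```text
[-0.11  0.32  0.16  1.48 -0.06  1.34 -1.41]
t 18.65 pos [ 0.6199 -0.0542  0.2223] f [-0.2  0.2 -1.3] w 0.087
shift [-0.0065  0.0139  0.0223] len 0.027 turn [-0.0029 -0.0043  0.1695] yaw-> -93.7
disp [ 0.79493092 -0.14152174] jar [0.76777935 0.24895033]
```

View pics/w11.png

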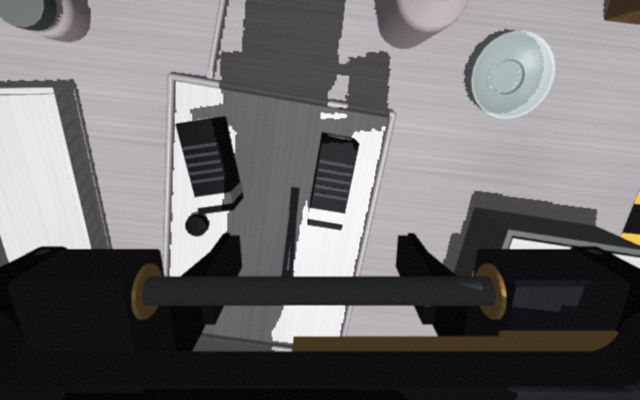

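```bash
python3 - <<'E'
from h import *
crop(load("w11"),"w11c.png",170,100,400,250,3)
E
```

```text
(no output)
```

View pics/w11c.png

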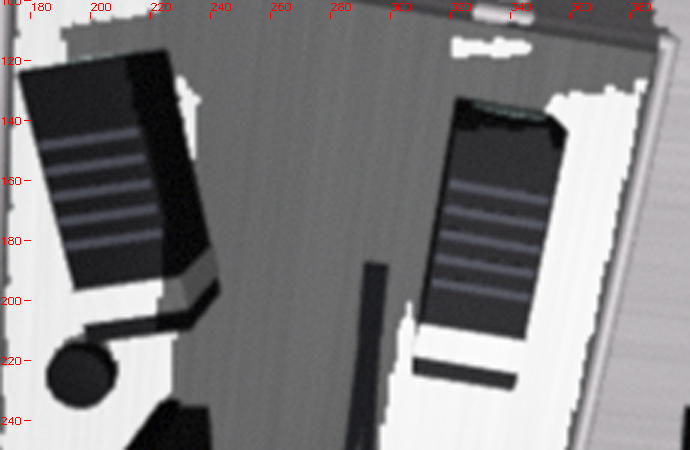

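```bash
python3 - <<'E'
from h import *
w=load("w11");g=lambda x,y:(170+x/3,100+y/3)
for L in ([(460,122),(555,138),(515,389),(413,373)],[(20,72),(128,53),(185,322),(85,339)]):
    P=np.array([px(w,*g(*p),.053) for p in L]);print(P.round(4).tolist(),P.mean(0).round(4),[np.linalg.norm(P[i]-P[i-1]).round(4) for i in range(4)])
E
```

```text
[[0.6607, -0.0545], [0.6588, -0.0877], [0.565, -0.0857], [0.5673, -0.0473]] [ 0.613  -0.0688] [np.float64(0.0938), np.float64(0.0332), np.float64(0.0938), np.float64(0.0385)]
[[0.6616, 0.0956], [0.6717, 0.0592], [0.5782, 0.0374], [0.5676, 0.0738]] [0.6198 0.0665] [np.float64(0.0965), np.float64(0.0378), np.float64(0.0961), np.float64(0.0379)]
```

{"fn": "step_arm", "kwargs": {"increments": [[[-0.0035,0.0139,0.02],[-0.003,-0.004,0.14]],[[-0.0035,0.0139,0.06],[-0.003,-0.004,0.17]],[[-0.0035,0.0139,0.1],[-0.003,-0.004,0.17]],[[-0.0035,0.0139,0.13],[-0.003,-0.004,0.17]],[[-0.0035,0.0139,0.13],[-0.003,-0.004,0.17]]]}}

```text
time: 19.2
ee_pos: [0.6153, -0.0677, 0.0877]
eef_rot: [0.999, -0.036, -0.004, 0.0]
ft_force: [-0.9, 0.1, 0.6]
width: 0.0872
```

```bash
python3 - <<'E'
from h import *
to([.618,-.0686,.019],-93.7)
c=snap("w12"); s=snap("s12","side"); crop(s,"s12c.png",240,130,400,270,4)
to([.618,-.0686,.019],-93.7)
E
```

```text
t 19.2 pos [ 0.6153 -0.0677  0.0877] f [-0.9  0.1  0.6] w 0.0872
shift [0.0033 0.0007 0.0687] len 0.069 turn [ 0.0004  0.0076 -0.0065] yaw-> -93.7
t 19.3 pos [ 0.6185 -0.0681  0.0929] f [0.2 0.6 1.1] w 0.0872
shift [-0.0004  0.0005  0.0739] len 0.074 turn [ 0.0001 -0.0001 -0.0078] yaw-> -93.7
```

View pics/w12.png

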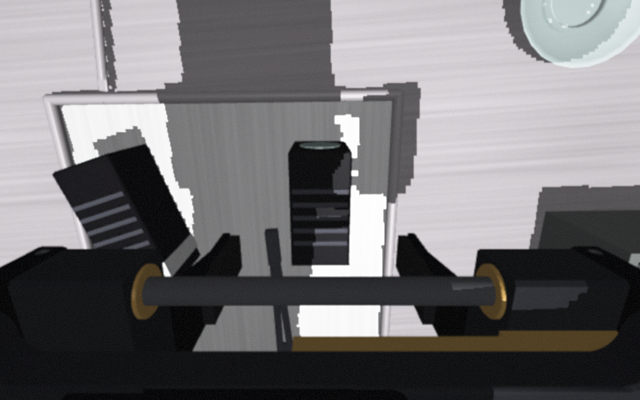

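View pics/s12c.png

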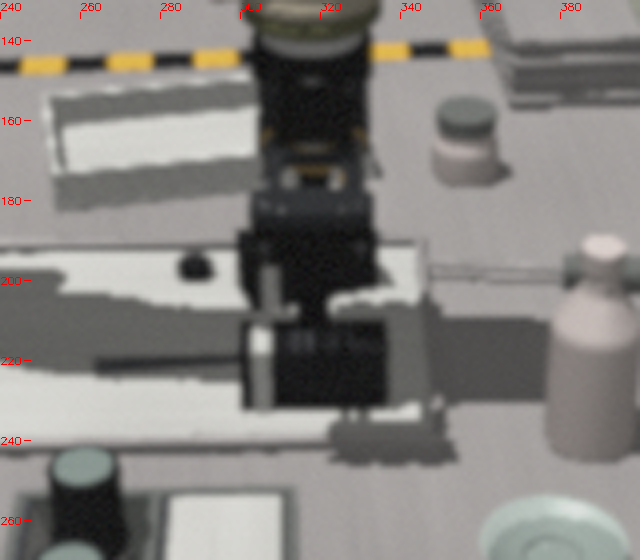

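{"fn": "step_arm", "kwargs": {"increments": [[[0,0.0005,0.03],[0,0,0]],[[0,0.0005,0.055],[0,0,0]],[[0,0.0005,0.07],[0,0,0]],[[0,0.0005,0.074],[0,0,0]]]}}

```text
time: 19.7
ee_pos: [0.6186, -0.0685, 0.0189]
eef_rot: [0.999, -0.036, -0.0, 0.0]
ft_force: [0.0, -0.0, -0.6]
width: 0.0872
```

{"fn": "step_arm", "kwargs": {"increments": [[[0,0,0],[0,0,0]],[[0,0,0],[0,0,0]],[[0,0,0],[0,0,0]],[[0,0,0],[0,0,0]],[[0,0,0],[0,0,0]]], "hand": 1}}

```text
time: 20.2
ee_pos: [0.6188, -0.0686, 0.0194]
eef_rot: [0.999, -0.036, 0.0, 0.0]
ft_force: [0.1, 0.2, -0.7]
width: 0.0549
```

{"fn": "step_arm", "kwargs": {"increments": [[[0,0,0],[0,0,0]],[[0,0,0],[0,0,0]],[[0,0,0],[0,0,0]],[[0,0,0],[0,0,0]]]}}

```text
time: 20.6
ee_pos: [0.6189, -0.0686, 0.0195]
eef_rot: [0.999, -0.036, 0.0, 0.0]
ft_force: [-0.3, -0.3, 2.9]
width: 0.0395
```

{"fn": "step_arm", "kwargs": {"increments": [[[0,0,-0.02],[0,0,0]],[[0,0,-0.06],[0,0,0]],[[0,0,-0.1],[0,0,0]],[[0,0,-0.12],[0,0,0]],[[0,0,-0.12],[0,0,0]]]}}

```text
time: 21.1
ee_pos: [0.6204, -0.0687, 0.1426]
eef_rot: [0.999, -0.036, 0.003, -0.0]
ft_force: [0.4, -0.4, -3.4]
width: 0.0396
```

```bash
python3 - <<'E'
from h import *
s=snap("s13","side"); crop(s,"s13c.png",240,100,400,240,4)
a=np.radians(6.6);u=np.array([np.cos(a),np.sin(a)]);b=np.array([.5463,.2889]);print(b+.055*u,b-.055*u)
to([*(b+.058*u),.14],6.6-90)
E
```

```text
[0.6009355  0.29522154] [0.4916645  0.28257846]
t 21.15 pos [ 0.6192 -0.0686  0.1401] f [-0.3  0.4 -2.9] w 0.04
shift [-0.0413 -0.3621  0.    ] len 0.364 turn [ 1.000e-04 -2.400e-03 -1.868e-01] yaw-> -83.4
```

View pics/s13c.png

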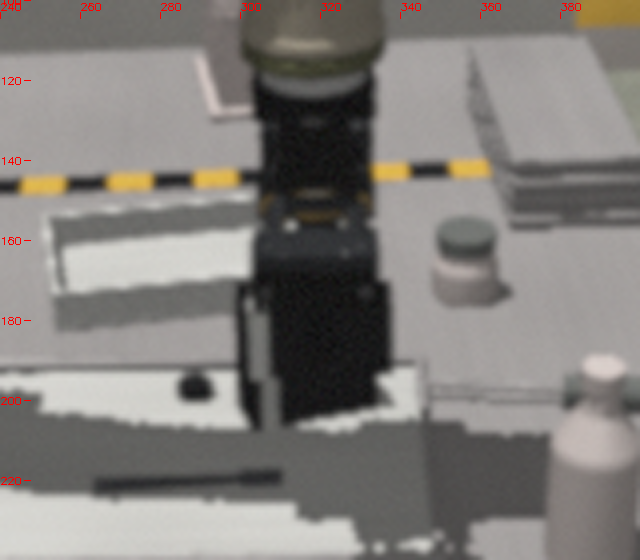

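{"fn": "step_arm", "kwargs": {"increments": [[[-0.004,-0.04,0],[0,0,-0.03]],[[-0.009,-0.086,0],[0,0,-0.08]],[[-0.013,-0.132,0],[0,0,-0.13]],[[-0.018,-0.178,0],[0,0,-0.18]],[[-0.023,-0.224,0],[0,0,-0.187]]]}}

```text
time: 21.65
ee_pos: [0.6108, 0.158, 0.1374]
eef_rot: [0.998, 0.059, -0.001, 0.0]
ft_force: [1.3, 0.5, -3.3]
width: 0.0396
```

```bash
python3 - <<'E'
from h import *
to([.5463+.062*.9934,.2889+.062*.115,.12],6.6-90)
E
```

```text
t 21.65 pos [0.6108 0.158  0.1374] f [ 1.3  0.5 -3.3] w 0.0396
shift [ 0.0133 -0.1374  0.0172] len 0.139 turn [0.0009 0.0012 0.002 ] yaw-> -83.4
```

{"fn": "step_arm", "kwargs": {"increments": [[[0.004,-0.045,0],[0,0,0]],[[0.008,-0.085,0],[0,0,0]],[[0.012,-0.12,0],[0,0,0]],[[0.0133,-0.137,0.01],[0,0,0]],[[0.0133,-0.137,0.017],[0,0,0]]]}}

```text
time: 22.15
ee_pos: [0.6056, 0.2985, 0.1167]
eef_rot: [0.998, 0.061, -0.003, 0.001]
ft_force: [-0.9, 0.5, -2.7]
width: 0.0396
```

```bash
python3 - <<'E'
from h import *
to([.5463+.062*.9934,.2889+.062*.115,.1],6.6-90);c=snap("w14"); s=snap("c14","scene"); crop(s,"c14c.png",320,200,490,350,4)
to([.5463+.062*.9934,.2889+.062*.115,.1],6.6-90)
E
```

```text
t 22.15 pos [0.6056 0.2985 0.1167] f [-0.9  0.5 -2.7] w 0.0396
shift [0.002  0.0027 0.0167] len 0.017 turn [0.0008 0.0052 0.0064] yaw-> -83.4
t 22.25 pos [0.6067 0.2936 0.1167] f [-0.6 -1.5 -2.9] w 0.0396
shift [ 0.0015 -0.0023  0.0167] len 0.017 turn [0.0038 0.0058 0.0014] yaw-> -83.4
```

View pics/c14c.png

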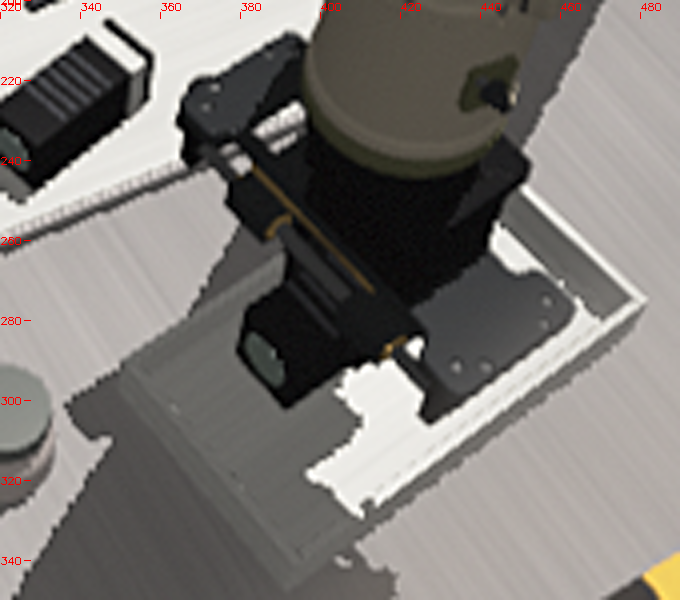

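View pics/w14.png

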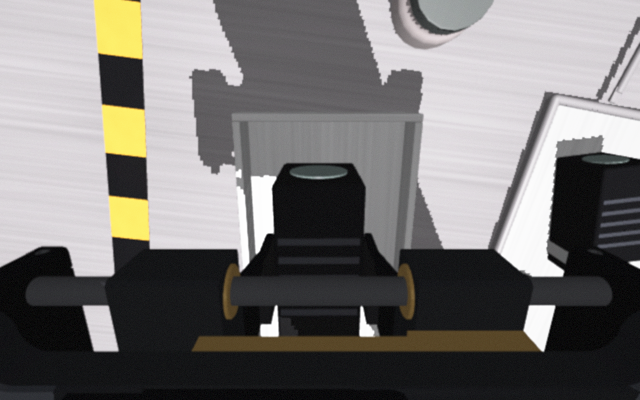

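```bash
python3 - <<'E'
from h import *
w=load("w14")
p=[px(w,232,114,.036),px(w,422,114,.036)];print(p,np.linalg.norm(p[0]-p[1]))
m=(p[0]+p[1])/2;a=np.radians(6.6);print("bin centre est",m-.131*np.array([np.cos(a),np.sin(a)]))
E
```

```text
[array([0.66661861, 0.36990949]), array([0.68374704, 0.23125892])] 0.1397045567359102
bin centre est [0.545051   0.28552744]
```

{"fn": "step_arm", "kwargs": {"increments": [[[0.001,0,0.015],[0.004,0.006,0.001]],[[0.001,0,0.035],[0.004,0.006,0.001]],[[0.001,0,0.055],[0.004,0.006,0.001]],[[0.001,0,0.072],[0.004,0.006,0.001]],[[0.001,0,0.082],[0.004,0.006,0.001]]]}}

```text
time: 22.75
ee_pos: [0.607, 0.2912, 0.0328]
eef_rot: [0.998, 0.057, -0.001, 0.001]
ft_force: [-0.5, -0.3, -2.3]
width: 0.0395
```

{"fn": "step_arm", "kwargs": {"increments": [[[0,0,0.005],[0,0,0]],[[0,0,0.008],[0,0,0]],[[0,0,0.01],[0,0,0]]]}}

```text
time: 23.05
ee_pos: [0.6075, 0.2911, 0.0232]
eef_rot: [0.998, 0.057, -0.0, 0.001]
ft_force: [0.2, 0.9, -2.7]
width: 0.0399
```

{"fn": "step_arm", "kwargs": {"increments": [[[0,0,0.001],[0,0,0]],[[0,0,0.002],[0,0,0]],[[0,0,0.002],[0,0,0]]]}}

```text
time: 23.35
ee_pos: [0.6078, 0.2913, 0.0226]
eef_rot: [0.998, 0.057, 0.0, 0.0]
ft_force: [-3.3, -1.9, 5.3]
width: 0.0398
```

{"fn": "step_arm", "kwargs": {"increments": [[[0,0,0],[0,0,0]],[[0,0,0],[0,0,0]],[[0,0,0],[0,0,0]],[[0,0,0],[0,0,0]],[[0,0,0],[0,0,0]]], "hand": -0.4}}

```text
time: 23.85
ee_pos: [0.6079, 0.2914, 0.0225]
eef_rot: [0.998, 0.057, 0.0, 0.0]
ft_force: [-0.3, 0.6, 0.2]
width: 0.0604
```

{"fn": "step_arm", "kwargs": {"increments": [[[0,0,-0.02],[0,0,0]],[[0,0,-0.06],[0,0,0]],[[0,0,-0.1],[0,0,0]],[[0,0.01,-0.13],[0,0,0]],[[0,0.03,-0.14],[0,0,0]]]}}

```text
time: 24.35
ee_pos: [0.6121, 0.2638, 0.1666]
eef_rot: [0.998, 0.058, 0.002, -0.001]
ft_force: [0.4, -0.0, 0.5]
width: 0.0613
```

```bash
python3 - <<'E'
from h import *
to([.6225,.0675,.12],14.4-90)
E
```

```text
t 24.35 pos [0.6121 0.2638 0.1666] f [ 0.4 -0.   0.5] w 0.0613
shift [-0.0127  0.1963  0.0461] len 0.202 turn [-0.0019 -0.0052 -0.1351] yaw-> -75.6
```

{"fn": "step_arm", "kwargs": {"increments": [[[-0.003,0.045,0],[0,0,-0.03]],[[-0.006,0.09,0.01],[0,0,-0.07]],[[-0.009,0.135,0.02],[0,0,-0.11]],[[-0.012,0.175,0.04],[0,0,-0.135]],[[-0.0127,0.193,0.046],[0,0,-0.135]]], "hand": -1}}

```text
time: 24.85
ee_pos: [0.6208, 0.0642, 0.1175]
eef_rot: [0.992, 0.123, 0.001, 0.0]
ft_force: [0.1, 0.3, 0.0]
width: 0.0855
```

```bash
python3 - <<'E'
from h import *
to([.6225,.0675,.019],14.4-90);c=snap("w15"); to([.6225,.0675,.019],14.4-90)
E
```

```text
t 24.85 pos [0.6208 0.0642 0.1175] f [0.1 0.3 0. ] w 0.0855
shift [ 0.0023 -0.0029  0.0985] len 0.099 turn [ 0.0006 -0.0014 -0.0051] yaw-> -75.6
t 24.9 pos [0.6209 0.0623 0.1171] f [ 0.4 -3.5 -0.5] w 0.0863
shift [ 0.0027 -0.0048  0.0981] len 0.098 turn [ 0.0014 -0.0008 -0.0076] yaw-> -75.6
```

View pics/w15.png

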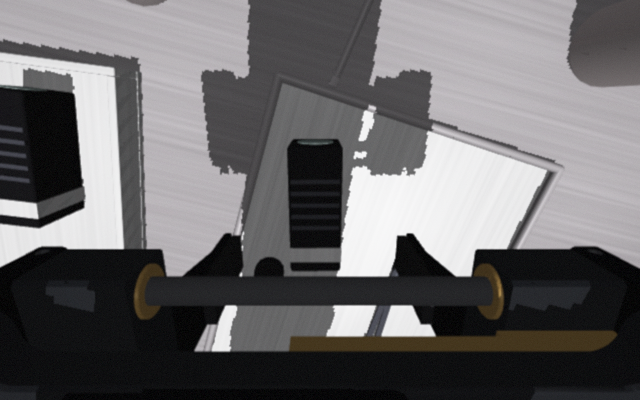

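{"fn": "step_arm", "kwargs": {"increments": [[[0.0027,-0.0048,0.02],[0.001,0,-0.0076]],[[0.0027,-0.0048,0.05],[0.001,0,-0.0076]],[[0.0027,-0.0048,0.08],[0.001,0,-0.0076]],[[0.0027,-0.0048,0.095],[0.001,0,-0.0076]],[[0.0027,-0.0048,0.098],[0.001,0,-0.0076]]], "hand": -0.65}}

```text
time: 25.4
ee_pos: [0.621, 0.0672, 0.017]
eef_rot: [0.992, 0.125, -0.001, 0.0]
ft_force: [-0.2, 0.0, 0.2]
width: 0.0721
```

{"fn": "step_arm", "kwargs": {"increments": [[[0,0,0],[0,0,0]],[[0,0,0],[0,0,0]],[[0,0,0],[0,0,0]],[[0,0,0],[0,0,0]],[[0,0,0],[0,0,0]]], "hand": 1}}

```text
time: 25.9
ee_pos: [0.6214, 0.0673, 0.0177]
eef_rot: [0.992, 0.125, -0.001, 0.0]
ft_force: [0.9, -1.9, 5.6]
width: 0.0399
```

{"fn": "step_arm", "kwargs": {"increments": [[[0,0,0],[0,0,0]],[[0,0,0],[0,0,0]],[[0,0,0],[0,0,0]]]}}

```text
time: 26.2
ee_pos: [0.6213, 0.0672, 0.0177]
eef_rot: [0.992, 0.125, -0.001, 0.0]
ft_force: [-0.5, -0.1, 0.7]
width: 0.0402
```

{"fn": "step_arm", "kwargs": {"increments": [[[0,0,-0.02],[0,0,0]],[[0,0,-0.06],[0,0,0]],[[0,0,-0.1],[0,0,0]],[[0,0,-0.12],[0,0,0]],[[0,0,-0.12],[0,0,0]]]}}

```text
time: 26.7
ee_pos: [0.6233, 0.0675, 0.1409]
eef_rot: [0.992, 0.125, 0.002, 0.0]
ft_force: [1.0, -0.3, -3.3]
width: 0.0399
```

```bash
python3 - <<'E'
from h import *
s=snap("c16","scene"); crop(s,"c16c.png",290,150,490,350,3)
d=-.054
to([.5463+d*.9934,.287+d*.115,.13],6.6-90)
E
```

```text
t 26.75 pos [0.622  0.0674 0.1382] f [-0.2 -0.3 -4.7] w 0.04
shift [-0.0722 -0.2389  0.0081] len 0.25 turn [0.0004 0.0004 0.1361] yaw-> -83.4
```

View pics/c16c.png

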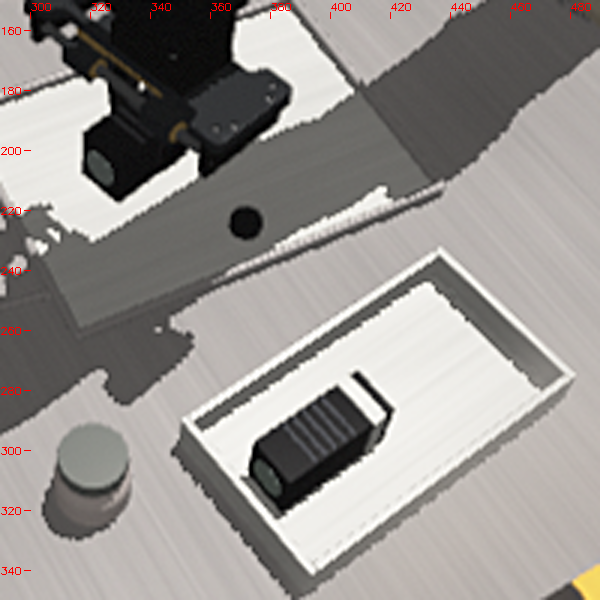

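```bash
python3 - <<'E'
from h import *
s=load("c16");a=np.radians(6.6);u=np.array([np.cos(a),np.sin(a)]);v=np.array([-u[1],u[0]])
for p in [(355,373),(392,410)]:
    q=px(s,290+p[0]/3,150+p[1]/3,.056)-[.5463,.287];print(q@u,q@v)
E
```

```text
0.012906753293855983 -0.017599288075073265
0.011651673086364913 0.019645915060610454
```

{"fn": "step_arm", "kwargs": {"increments": [[[-0.012,-0.04,0],[0,0,0.03]],[[-0.025,-0.082,0],[0,0,0.07]],[[-0.038,-0.125,0],[0,0,0.11]],[[-0.05,-0.168,0],[0,0,0.136]],[[-0.062,-0.205,0],[0,0,0.136]]]}}

```text
time: 27.25
ee_pos: [0.5083, 0.2522, 0.1356]
eef_rot: [0.998, 0.058, -0.002, 0.001]
ft_force: [1.0, 0.4, -2.8]
width: 0.0396
```

```bash
python3 - <<'E'
from h import *
d=-.054
to([.5463+d*.9934,.287+d*.115,.11],6.6-90)
E
```

```text
t 27.25 pos [0.5083 0.2522 0.1356] f [ 1.   0.4 -2.8] w 0.0396
shift [-0.0121 -0.0303  0.0256] len 0.041 turn [0.0013 0.0038 0.0006] yaw-> -83.4
```

{"fn": "step_arm", "kwargs": {"increments": [[[-0.009,-0.022,0],[0,0,0]],[[-0.012,-0.03,0.01],[0.001,0.003,0]],[[-0.012,-0.03,0.025],[0.001,0.003,0]],[[-0.012,-0.03,0.025],[0.001,0.003,0]]]}}

```text
time: 27.65
ee_pos: [0.4916, 0.2779, 0.1066]
eef_rot: [0.998, 0.057, -0.003, 0.002]
ft_force: [-0.3, -0.3, -3.7]
width: 0.04
```

```bash
python3 - <<'E'
from h import *
d=-.054
to([.5463+d*.9934,.287+d*.115,.1],6.6-90);c=snap("c17","scene");crop(c,"c17c.png",320,200,490,350,4);s=snap("s17","side");crop(s,"s17c.png",220,90,380,200,5)
to([.5463+d*.9934,.287+d*.115,.1],6.6-90)
E
```

```text
t 27.65 pos [0.4916 0.2779 0.1066] f [-0.3 -0.3 -3.7] w 0.04
shift [ 0.0015 -0.0028  0.0066] len 0.007 turn [ 0.0039  0.006  -0.0006] yaw-> -83.4
t 27.75 pos [0.4932 0.2784 0.1093] f [ 0.3 -0.8 -3. ] w 0.0395
shift [-0.0002 -0.0025  0.0093] len 0.01 turn [ 0.0021  0.0027 -0.0019] yaw-> -83.4
```

View pics/c17c.png

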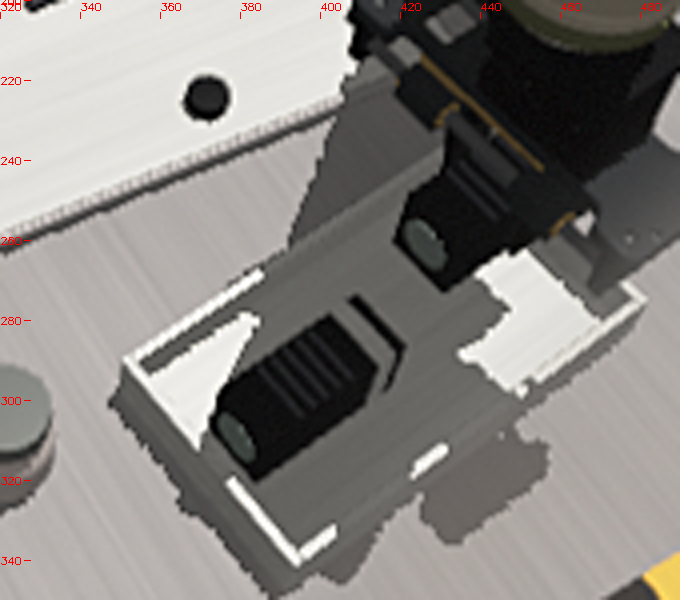

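View pics/s17c.png

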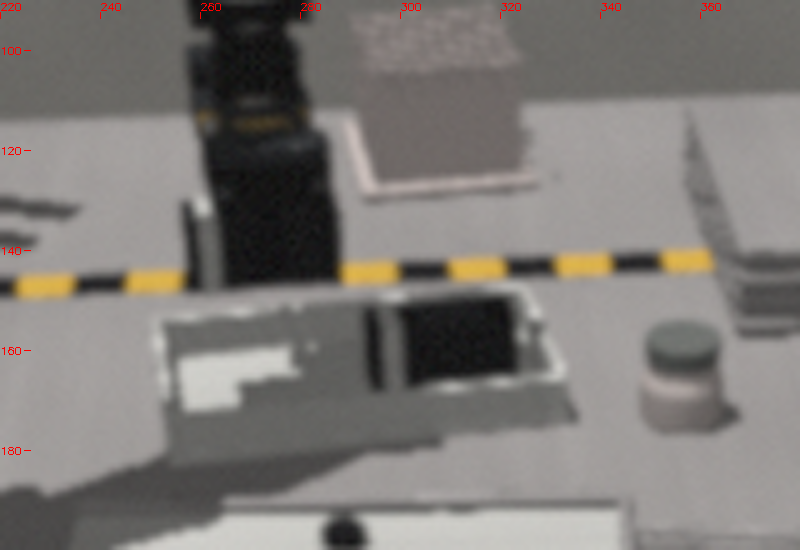

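{"fn": "step_arm", "kwargs": {"increments": [[[0,-0.0025,0.015],[0.002,0.003,-0.002]],[[0,-0.0025,0.035],[0.002,0.003,-0.002]],[[0,-0.0025,0.055],[0.002,0.003,-0.002]],[[0,-0.0025,0.07],[0.002,0.003,-0.002]],[[0,-0.0025,0.077],[0.002,0.003,-0.002]]]}}

```text
time: 28.25
ee_pos: [0.4927, 0.2795, 0.031]
eef_rot: [0.998, 0.057, -0.0, 0.001]
ft_force: [-0.6, 0.4, -2.9]
width: 0.0396
```

{"fn": "step_arm", "kwargs": {"increments": [[[0,0,0.004],[0,0,0]],[[0,0,0.007],[0,0,0]],[[0,0,0.009],[0,0,0]]]}}

```text
time: 28.55
ee_pos: [0.4931, 0.2797, 0.0224]
eef_rot: [0.998, 0.057, -0.0, 0.0]
ft_force: [0.2, -0.1, -4.0]
width: 0.0398
```

{"fn": "step_arm", "kwargs": {"increments": [[[0,0,0.0015],[0,0,0]],[[0,0,0.0025],[0,0,0]],[[0,0,0.0025],[0,0,0]]]}}

```text
time: 28.85
ee_pos: [0.4936, 0.2799, 0.0207]
eef_rot: [0.998, 0.057, 0.0, 0.0]
ft_force: [-1.0, -0.6, 1.9]
width: 0.0393
```

{"fn": "step_arm", "kwargs": {"increments": [[[0,0,0],[0,0,0]],[[0,0,0],[0,0,0]],[[0,0,0],[0,0,0]],[[0,0,0],[0,0,0]],[[0,0,0],[0,0,0]]], "hand": -0.4}}

```text
time: 29.35
ee_pos: [0.4936, 0.2799, 0.0207]
eef_rot: [0.998, 0.057, 0.0, 0.0]
ft_force: [-0.7, 0.5, 0.3]
width: 0.0601
```

{"fn": "step_arm", "kwargs": {"increments": [[[0,0,-0.02],[0,0,0]],[[0,0,-0.06],[0,0,0]],[[0,0,-0.1],[0,0,0]],[[0,0,-0.14],[0,0,0]],[[0,0.03,-0.18],[0,0,0]]]}}

```text
time: 29.85
ee_pos: [0.4954, 0.2536, 0.2023]
eef_rot: [0.998, 0.06, 0.0, -0.001]
ft_force: [1.5, -0.4, -0.9]
width: 0.0611
```

{"fn": "step_arm", "kwargs": {"increments": [[[0,0.04,-0.03],[0,0,0]],[[0,0.09,-0.04],[0,0,0]],[[0,0.14,-0.04],[0,0,0]],[[0,0.19,-0.04],[0,0,0]],[[0,0.19,-0.04],[0,0,0]]]}}

```text
time: 30.35
ee_pos: [0.5188, 0.057, 0.2424]
eef_rot: [0.999, 0.055, 0.001, 0.0]
ft_force: [-0.6, 0.8, -0.5]
width: 0.0608
```

```bash
python3 - <<'E'
from h import *
c=snap("c18","scene");s=snap("s18","side")
crop(s,"s18c.png",200,140,360,320,4)
to([.5,.1,.3])
E
```

```text
t 30.45 pos [0.5181 0.0637 0.242 ] f [0.7 0.1 0.4] w 0.061
shift [-0.0137 -0.0382 -0.0579] len 0.071 turn [-0.0018 -0.0009 -0.    ] yaw-> -83.30534184520964
```

View pics/c18.png

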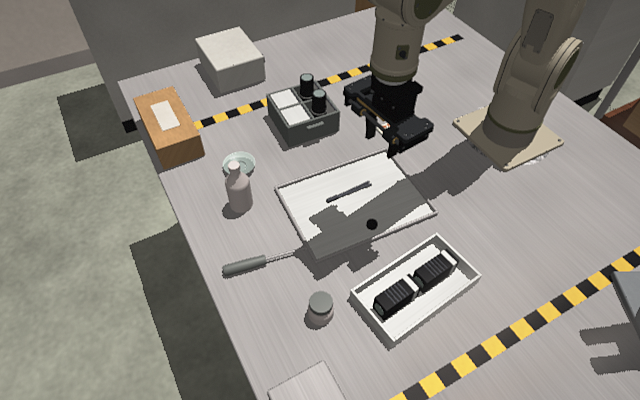

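View pics/s18.png

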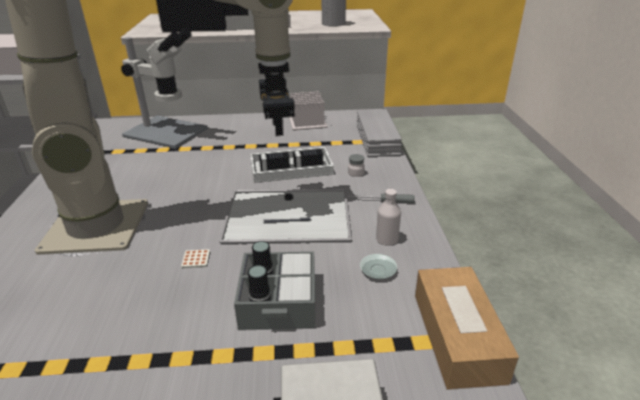

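```bash
python3 - <<'E'
from h import *
for n,p in(("B",[.472,-.3714]),("A",[.4765,-.2926])):
    print(n,proj(load("c18"),p+[.122]),proj(load("s18"),p+[.122]))
crop(load("c18"),"c18a.png",260,60,350,155,6);crop(load("c18"),"c18b.png",340,225,490,355,5)
E
```

```text
B [305.70076529  77.19136375] [256.56151899 271.44957761]
A [317.48812267  92.92127289] [260.38323293 246.932231  ]
```

View pics/c18a.png

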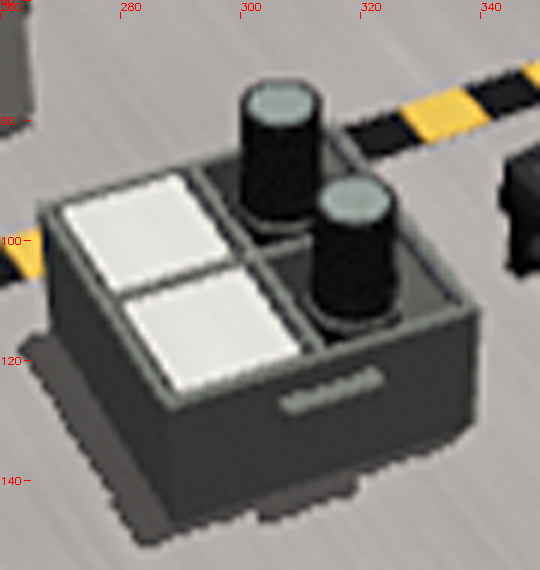

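View pics/c18b.png

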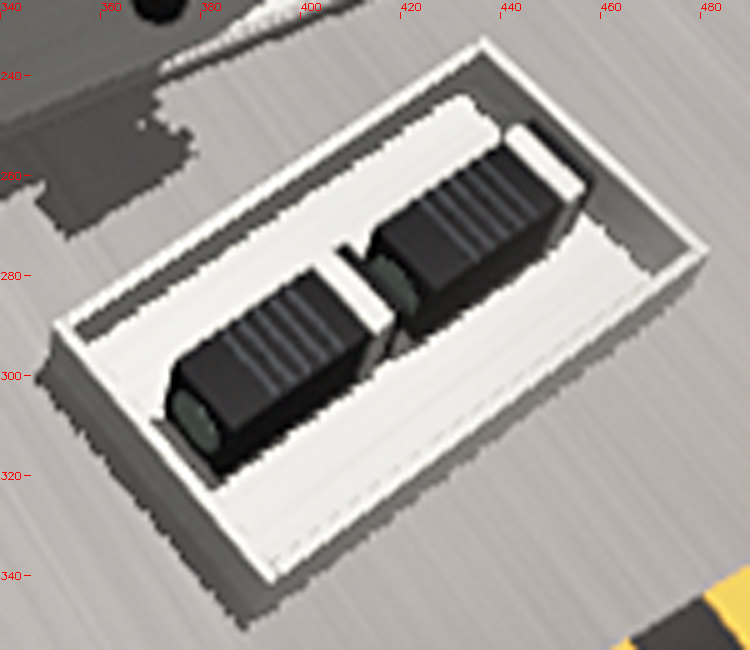

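{"fn": "step_arm", "kwargs": {"increments": [[[0,0,0],[0,0,0]],[[0,0,0],[0,0,0]],[[0,0,0],[0,0,0]]]}}

```text
time: 30.75
ee_pos: [0.518, 0.0649, 0.2419]
eef_rot: [0.998, 0.059, 0.0, -0.001]
ft_force: [-0.0, -1.1, -0.3]
width: 0.0607
```

Both barrels stand upright at floor depth, and the housings lie flat end to end in the bin. The arm is clear.

```bash
python3 -c "
from bench import r
print(r.close_job())"
```

```text
the job is handed in; nothing more can be done
None
```

The job is done and handed in at about 31 s: both barrels stand in the crate and both housings lie in the bin.

- **Finding the free cells:** I pressed three of the four flaps. The first gave a few mm and stopped hard. The two cells nearer the robot swung down with 1–2 N, so I used those.
- **Barrels:** I lowered one into each free cell until it touched the floor, at 5 N for one and 18 N for the other, then let go.
- **Housings:** I laid them end to end on the bin floor, lowering each one to contact at a few newtons.

**Last checks:**
- In the scene and side pictures the barrel tops are within about 3 pixels of where a barrel standing on the cell floor should appear, and both are upright.
- The housings lie flat with a small gap between them, clear of the rim.
- The bystanders look unmoved, judged by eye from the pictures only.
- The arm was clear, with about 1 N at the wrist.

**Problems and disagreements:**
- **Hard press:** the first flap press reached about 85 N at the wrist (38 N of it sideways). That is under the 120 N limit but harder than I meant, so I pressed the other flaps in smaller steps. The fingertips made the contact, not the gripper's body.
- **Camera mismatch:** the side and wrist views disagreed by about 6 mm on the crate's y position. I used a value in between, well inside the cells' clearance.
- **Hinge side:** the pictures were ambiguous about which side the flaps hinge on, so I placed the barrels 4 mm off centre, which fits either way.

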